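# Stow the travel things behind the sliding mirror door

## Task

Put away the travel things lying on the bathroom ledge (three or four of them are there) in the low cabinet with the sliding mirrored door: first slide the door all the way left to its stop and push the grey things (nail file case, folding comb) flat under the clear roof into the right bay until they are wholly behind the line the door runs on, then slide the door all the way right to its stop and do the same with the blue cases in the left bay. Finish with the door back at the left stop, hiding the blue cases, and leave everything else on the ledge where it stands (left and right as seen from the robot).

Things in the scene. Friction and masses are not known exactly. Their poses are not given: they have to be found in the camera images.
- cabinet: Low white cabinet fixed to the ledge, 316 mm wide (its y), open at the front (-x side, towards the robot). Origin: on the ledge, mid-width; x points into it, y left as seen from the robot, z up. No floor: things slide in on the ledge. A centre wall (y = 0, 8 mm thick, 26 mm high, from x = -75 mm) parts the two bays. Inside of the back wall: x = 108 mm. Door runs at x = -92 to -82 mm.
- left_bay (a point): Mid-mouth of the left bay (blue strip on the roof's back edge), on the ledge on the door line, at x = -87, y = +77 mm of the cabinet, axes as the cabinet's. The bay spans cabinet y 4 to 150 mm; a divider at y = 77 mm (6 mm thick, 26 mm high, from x = -67 mm) makes two lanes 70 mm wide, centred at y = 39 and 115 mm.
- right_bay (a point): Mid-mouth of the right bay (grey strip on the roof's back edge), on the ledge on the door line, at x = -87, y = -77 mm of the cabinet; the mirror image of the left bay: lanes 70 mm wide centred at cabinet y = -39 and -115 mm.
- roof_edge (a point): Middle of the upper front edge of the clear roof, at x = -35, y = 0, z = 52 mm of the cabinet. The roof is 6 mm thick (46 mm clear below it), runs back to x = 116 mm, over the full width. The outer side walls are 46 mm high below it, 26 mm high in front of it (from x = -75 mm).
- door (a joint): Slide of the mirrored door along the cabinet's y, in m: 0 = right stop (door covers the whole right bay, left bay open), 0.158 = left stop (covers the whole left bay, right bay open). It stays where it is left; about 2 to 3 N moves it.
- door_grip (a point): Grip point of the door's black upright tab: tab 20 mm thick (cabinet y) x 24 mm deep (cabinet x), rising from the door's top edge (46 mm above the ledge) to 96 mm; the point is 76 mm above the ledge, in the middle of the door's width. The door is an aluminium-framed mirror 154 mm wide, 43 mm high and 10 mm thick, standing upright.
- file_case: Aluminium nail file case, a bar 132 x 30 x 22 mm, about 80 g, one of the two grey things. Origin: centre of the underside; x along the length, z up. It may be absent. Goes into the right bay, either way round.
- comb: Closed folding comb of grey plastic, a bar 130 x 34 x 22 mm with dark tooth slots, about 70 g, one of the two grey things. Origin: centre of the underside; x along the length, z up. It may be absent. Goes into the right bay, either way round.
- brush_case: Blue travel toothbrush case with white seam, a bar 140 x 36 x 28 mm, about 90 g, one of the two blue things. Origin: centre of the underside; x along the length, z up. It may be absent. Goes into the left bay, either way round.
- razor_case: Blue razor case with steel bands, a bar 134 x 46 x 30 mm, about 100 g, one of the two blue things. Origin: centre of the underside; x along the length, z up. It may be absent. Goes into the left bay, either way round.
- pill_jar: closed white ceramic pill jar, 56 mm across, 58 mm high; leave it alone. Origin: centre of the underside.
- soap_dish: white soap dish 75 x 110 mm with a yellow soap bar on it (one piece), 36 mm high; leave it alone. Origin: centre of the underside.
- tooth_cup: toothbrush cup of frosted glass, 72 mm across, 100 mm high; leave it alone. Origin: centre of the underside.
- soap_pump: green glass soap bottle, 64 mm across, 130 mm high; leave it alone. Origin: centre of the underside.
- mouthwash: amber mouthwash bottle, 68 mm across, 180 mm high; leave it alone. Origin: centre of the underside.
- soap_carton: pale paper soap carton 50 x 90 x 35 mm; leave it alone. Origin: centre of the underside.
Mind the look-alikes: they are no part of the job. Of the things that look like the comb, the largest one is meant.

How it is judged (in metres and radians):
On the way, in this order (a step that is already met when the one before it is completed fails the run):
1. the door is slid to its left stop (value of joint door above 0.149 m), for 0.2 s.
2. the grey things present are in the right bay, wholly behind the door line (x of file_case in the frame of cabinet between -0.022 and 0.06 m and y of file_case in the frame of cabinet between -0.154 and 0 m and z of each of file_case, comb in the frame of cabinet below 0.04 m and x of comb in the frame of cabinet between -0.022 and 0.06 m and y of comb in the frame of cabinet between -0.154 and 0 m), for 0.2 s.
3. the door is slid to its right stop (value of joint door below 0.009 m), for 0.2 s.
4. the blue things present are in the left bay, wholly behind the door line (x of brush_case in the frame of cabinet between -0.022 and 0.06 m and y of brush_case in the frame of cabinet between 0 and 0.154 m and z of each of brush_case, razor_case in the frame of cabinet below 0.04 m and x of razor_case in the frame of cabinet between -0.022 and 0.06 m and y of razor_case in the frame of cabinet between 0 and 0.154 m), for 0.2 s.
At the end, for the whole second after the job is handed in: The door is within 9 mm of its left stop; every grey thing present lies in the right bay and every blue thing present in the left bay, under the roof (not on it), its centre at x > -22 mm in the cabinet's frame, so that its whole length is behind the door line, all at rest (all of step 2 and all of step 4 and linear speed of each of file_case, comb, brush_case, razor_case below 0.02 m/s and value of joint door above 0.149 m and velocity of joint door below 0.02 m/s); the robot touches nothing.
It fails at once if a bystander is displaced by more than 40 mm (distance of any of pill_jar, soap_dish, tooth_cup, soap_pump, mouthwash, soap_carton from where it was at the start of the episode above 0.04 m).
Of file_case, comb, brush_case, razor_case only 3 to 4 are there at a start; the rules pass over those that are not, and their reading is None.
At some moment in a run one of file_case, comb, brush_case, razor_case may be knocked a few centimetres aside while the robot is not near it.
Once in a run the grip may slacken for a moment while it holds something.
It also fails if it takes over 210 s, if anything falls off the work surface, if the arm or the gripper's body presses on something with over 40 N, if the wrist force passes 120 N, or if a joint passes its speed limit or range.

## Robot

A 7-joint arm with a two-finger parallel gripper is mounted at the origin on the work surface. World frame = base frame: x ahead of the robot, y to its left, z up, the work surface at z = 0. Lengths are in mm, angles in rad, forces in N, time in s.
With the tool pointing down it reaches from about 400 to 875 mm from the base axis. Payload 4.4 kg.
Tool frame: the origin (TCP) lies midway between the tips of the shut fingers; the grasp point (between the pads) lies 19 mm behind it; z points along the fingers, y is the line along which they close (so a half turn about z gives the same grasp; the last joint's range is limited). The gripper opens to 85 mm and grips with 20 to 120 N. Pads are 22 mm wide; open, the fingers measure 114 mm over their backs; the gripper's body (76 mm by 85 mm) begins 54 mm behind the grasp point. The pads swing forward as they close: fully open they stand 13 mm farther back than shut.
Start: joints at [1.185, 0.628, 0.038, 1.517, -0.027, 0.996, -0.02], TCP at [204.373, -617.049, 231.313] pointing down, gripper open.
Joint ranges: [-3.06, 3.06], [-0.37, 2.12], [-1.25, 1.32], [0.18, 2.47], [-1.1, 4.24], [0.23, 1.98], [-2.94, 2.94]. Speed limits (rad/s): [2.57, 2.57, 3.14, 3.14, 3.14, 3.14, 3.14].

## Interface

Orientations are given as a unit quaternion [x, y, z, w].
In Python, from cell import manip, vision gives the robot as it stands. The module is installed in compiled form; this text tells all that it offers.
- The arm moves only by the tool apply_moves, never from a script. Its argument "commands" is a list of rows, each an object with "jaw": the closure, from -1 (fully open) to 1 (shut); "slide": the shift along the world's x, y, z in units of 30 mm (1.0 is 30 mm), a list of three; "delta_rot": the turn, a rotation vector about the world's x, y, z in units of 6 degrees (1.0 is 6 degrees), a list of three. In form: [{"jaw": jaw, "slide": [x, y, z], "delta_rot": [wx, wy, wz]}, ...]. A call has 1 to 12 rows; each row shifts and turns the commanded pose from where the row before left it; what a row does not reach is not made up. A row lasts 1/12 s, in which the tool goes at most 41.7 mm and 7.16 degrees, less where a joint would pass 70% of its speed; a pose out of reach is approached as far as the arm can. A call is refused whole if a number of a shift passes 1 or a number of a turn 1, either way. A call with a gripper value outside its range is refused whole. The fingers move at their own pace and stop on an object; "squeeze" is the grip in N (left out, the last holds). Time passes only in rows, so rows that do not move let the fingers close. It gives the time, the measured TCP pose, the force, the opening and the grip force at its end, in the units of the state.
- manip.get_obs(): the state, without advancing time (a new reading comes with each control period).
- vision.snapshot(name): name is "side" or "top"; returns a dict with "img" (384x512x3 uint8, red, green, blue), "mtx" (3x3 intrinsics, pixels), "camera_from_world" (4x4, takes a point from world to camera coordinates). Camera axes: x right, y down, z forward; pixel columns grow to the right and rows downward; lengths in mm; the calibration is good to about 2 mm. A picture is of the moment at which its call begins. There is no depth.
- manip.close_job(): hands the job in; it is judged then, once.
The state is a dict: "t": time; "qpos": joint angles; "qd": joint speeds; "joint_efforts": joint torques, N m; "position": TCP position; "orientation": TCP orientation; "force": force on the tool from outside, world axes, zero at the start; "ft_torque": the same for the moment, N m; "gripper_width": finger opening in mm; "grip_force": force on a finger pad.
Only numpy, scipy, OpenCV 4.12 (cv2) and the standard library are available. Lean on these libraries where they do the work, as an engineer would, in place of code of your own. Each camera call takes 0.05 s, during which the arm holds its last target. There are 200 camera calls.

## Working session

There is one attempt and no reset: what is moved stays moved. The work goes in short steps, Python scripts to look and compute and a tool call to move; the robot and the scene stay as the last step left them, time stands still between calls to the robot, and variables do not carry over. Pictures are saved under pics/ and viewed, at most 14 in all, crops included, and the job is handed in when it is done.

Besides the shell and the picture viewer there is one more tool, called after "Call:" by a JSON object that holds its "op" and its "data". apply_moves: Moves the arm, as the interface text tells. Its arguments: {"type":"object","properties":{"commands":{"type":"array","items":{"type":"object","properties":{"jaw":{"type":"number"},"slide":{"type":"array","items":{"type":"number"}},"delta_rot":{"type":"array","items":{"type":"number"}}}}},"squeeze":{"type":"number"}},"required":["commands"]}

```bash
mkdir -p pics; cat > h.py <<'E'
import numpy as np, cv2
from cell import manip, vision
def snap(n,f=None):
    s=vision.snapshot(n)
    if f: cv2.imwrite('pics/'+f,cv2.cvtColor(s['img'],cv2.COLOR_RGB2BGR))
    return s
def ray(s,u,v,z):
    K,T=np.array(s['mtx']),np.array(s['camera_from_world'])
    R,t=T[:3,:3],T[:3,3]; c=-R.T@t
    d=R.T@np.linalg.inv(K)@np.array([u,v,1.])
    return c+d*(z-c[2])/d[2]
def proj(s,p):
    T=np.array(s['camera_from_world']);q=np.array(s['mtx'])@(T[:3,:3]@np.array(p,float)+T[:3,3]);return q[:2]/q[2]
E
python3 - <<'E'
from h import *
a=snap('top','top0.png');b=snap('side','side0.png')
np.savez('s0.npz',ti=a['img'],si=b['img'])
for s in(a,b):
    T=np.array(s['camera_from_world']);print(-T[:3,:3].T@T[:3,3],T[:3,:3].round(2).tolist(),s['mtx'][0][0])
print({k:np.round(v,3).tolist() for k,v in manip.get_obs().items()})
E
```

```text
[ 472.3791908    63.86972059 1034.40346837] [[-0.03, -1.0, -0.01], [-1.0, 0.03, -0.08], [0.08, 0.0, -1.0]] 358.53135411678716
[-232.60304616  960.86152012 1029.97751864] [[-0.74, -0.67, 0.02], [-0.43, 0.45, -0.78], [0.51, -0.59, -0.62]] 435.0877448087975
{'t': 0.1, 'qpos': [1.185, 0.629, 0.038, 1.518, -0.027, 0.996, -0.02], 'qd': [-0.0, -0.001, 0.002, -0.004, 0.001, 0.001, -0.001], 'joint_efforts': [0.003, -56.453, 1.231, -19.397, 0.011, 0.005, -0.0], 'position': [204.209, -616.479, 230.451], 'orientation': [0.987, 0.159, -0.0, -0.001], 'force': [-0.428, 0.012, -1.11], 'ft_torque': [-0.012, 0.001, -0.001], 'grip_force': 0.0, 'gripper_width': 85.59}
```

View pics/top0.png

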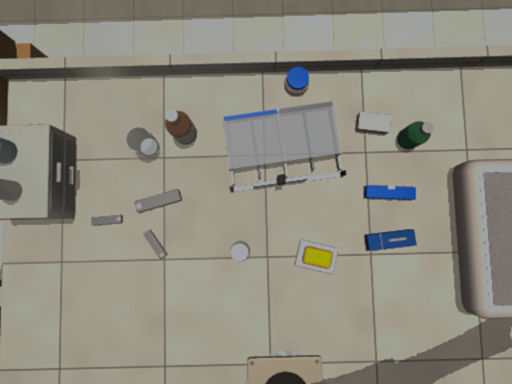

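View pics/side0.png

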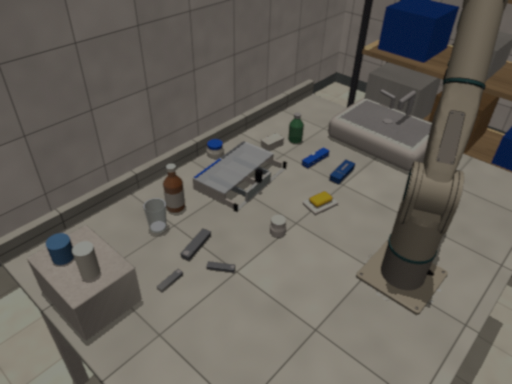

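The top view shows the cabinet around (282,140) with its door tab at (281,180), so the door is mid-travel. Grey bars are at (158,200), (107,220) and (155,244). Blue bars are at (390,192) and (391,240). The largest grey bar, (158,200), fits the comb, so I'll measure it and check a crop.

```bash
cat > meas.py <<'E'
from h import *
def bars(s,zt,kind,roi=None):
    im=s['img'];h=cv2.cvtColor(im,cv2.COLOR_RGB2HSV)
    if kind=='blue': m=cv2.inRange(h,(105,130,40),(125,255,255))
    else: m=cv2.inRange(h,(0,0,40),(180,45,150)) & ~cv2.inRange(h,(15,30,0),(40,255,255))
    m=cv2.morphologyEx(m,cv2.MORPH_CLOSE,np.ones((3,3)))
    if roi:
        k=np.zeros_like(m);x0,y0,x1,y1=roi;k[y0:y1,x0:x1]=m[y0:y1,x0:x1];m=k
    out=[]
    for c in cv2.findContours(m,0,2)[0]:
        if cv2.contourArea(c)<60: continue
        P=np.array([ray(s,u,v,zt)[:2] for u,v in c[:,0]],np.float32)
        r=cv2.minAreaRect(P);(cx,cy),(w,l),a=r
        if w>l: th=a
        else: th=a+90
        th=(th+90)%180-90
        px=c[:,0].mean(0)
        out.append((px.round().tolist(),round(cx,1),round(cy,1),round(max(w,l),1),round(min(w,l),1),round(th,1)))
    return out
E
python3 - <<'E'
from meas import *
s=vision.snapshot('top')
for k,z,roi in(('grey',22,(85,180,190,265)),('blue',28,(350,170,430,260))):
    for o in bars(s,z,k,roi):print(k,o)
im=cv2.cvtColor(s['img'],cv2.COLOR_RGB2BGR)
f=lambda x0,y0,x1,y1:cv2.resize(im[y0:y1,x0:x1],(400,400) ,interpolation=2)
cv2.imwrite('pics/crop1.png',np.hstack([f(90,175,190,275),f(220,95,350,195)]))
for n,uv,z in(('tab',(281,179),96),('jl',(224,117),52),('jr',(333,104),52),('doorR',(343,173),46),('doorL',(233,187),46)):print(n,ray(s,*uv,z).round(1))
E
```

```text
grey ([154.0, 243.0], 421.8, 351.5, 88.1, 25.4, 33.5)
grey ([110.0, 219.0], 492.5, 487.3, 92.6, 25.0, -86.0)
grey ([156.0, 201.0], 542.5, 343.0, 131.5, 40.3, -74.8)
blue ([391.0, 240.0], 417.3, -307.0, 133.0, 42.8, -84.6)
blue ([387.0, 191.0], 549.5, -313.0, 140.5, 34.5, 86.0)
tab [586.2  -3.2  96. ]
jl [770.4 147.7  52. ]
jr [ 799.4 -158.6   52. ]
doorR [ 604.6 -179.2   46. ]
doorL [573.4 126.9  46. ]
```

View pics/crop1.png

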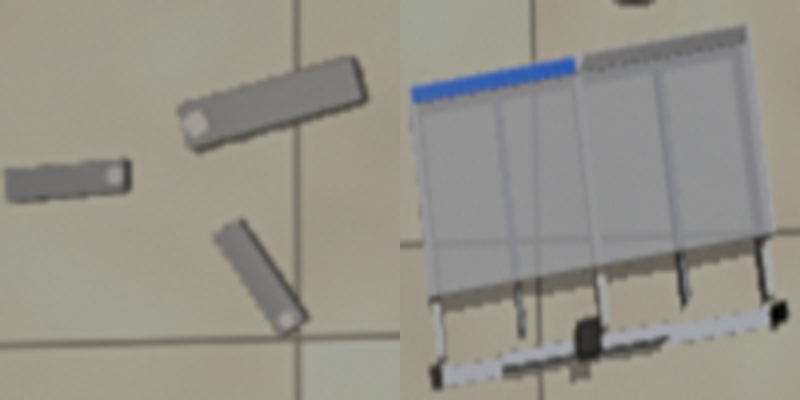

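The left crop confirms that the bar at (156,201), 131 mm long, is the comb. The bars at (110,219) and (154,243) are only about 90 mm, so they are look-alikes, and the file case is absent. Next I'll look closely at the rail and fit the cabinet pose.

```bash
python3 - <<'E'
from h import *
b=snap('side');im=cv2.cvtColor(b['img'],cv2.COLOR_RGB2BGR)
cv2.imwrite('pics/crop2.png',cv2.resize(im[135:220,180:300],(780,552),interpolation=2))
s=snap('top')
px=[(223.9,117),(332.1,101.8),(229.75,169.3),(340.2,154.3)]
loc=np.array([(116,158),(116,-158),(-35,158),(-35,-158)],float)
W=np.array([ray(s,*p,52)[:2] for p in px])
H,_=cv2.estimateAffinePartial2D(loc,W);print(H.round(4).tolist(),(loc@H[:,:2].T+H[:,2]-W).round(1).tolist())
print('yaw',np.degrees(np.arctan2(H[1,0],H[0,0])), 'scale',np.hypot(H[1,0],H[0,0]))
E
```

```text
[[0.9694, -0.1021, 673.4226], [0.1021, 0.9694, -15.9373]] [[-0.6, 1.1], [-3.7, -0.9], [1.2, -0.8], [-0.5, -0.3]]
yaw 6.0151308879396685 scale 0.9747771258874396
```

View pics/crop2.png

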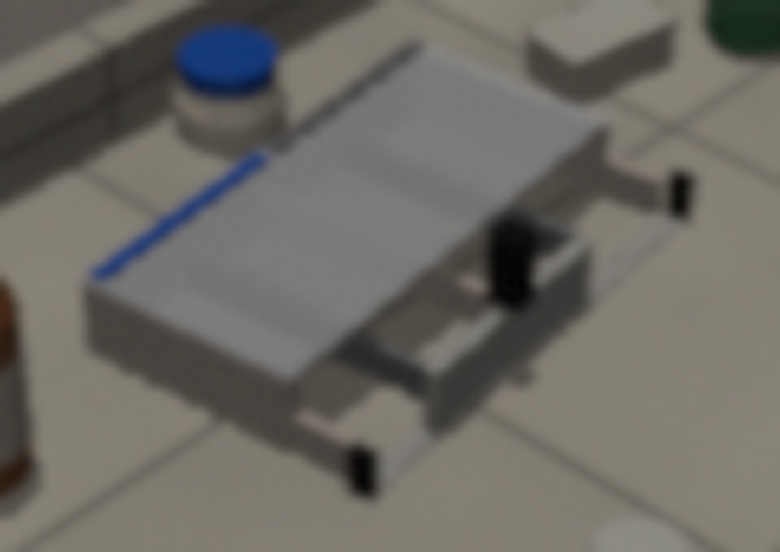

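The crop shows the rail lying flat on the ledge with posts at (365,470) and (680,195), and the door near mid-travel with its tab at (515,265). I'll push the tab with shut fingers, starting with the approach.

Call:
{"op": "apply_moves", "data": {"commands": [{"jaw": 1, "slide": [0.64, 0.95, 0], "delta_rot": [0, 0, -0.2]}, {"jaw": 1, "slide": [0.64, 0.95, 0], "delta_rot": [0, 0, -0.2]}, {"jaw": 1, "slide": [0.64, 0.95, 0], "delta_rot": [0, 0, -0.2]}, {"jaw": 1, "slide": [0.64, 0.95, 0], "delta_rot": [0, 0, -0.2]}, {"jaw": 1, "slide": [0.64, 0.95, 0], "delta_rot": [0, 0, -0.2]}, {"jaw": 1, "slide": [0.64, 0.95, 0], "delta_rot": [0, 0, -0.2]}, {"jaw": 1, "slide": [0.64, 0.95, 0], "delta_rot": [0, 0, -0.2]}, {"jaw": 1, "slide": [0.64, 0.95, 0], "delta_rot": [0, 0, -0.2]}, {"jaw": 1, "slide": [0.64, 0.95, 0], "delta_rot": [0, 0, -0.2]}, {"jaw": 1, "slide": [0.64, 0.95, 0], "delta_rot": [0, 0, -0.25]}, {"jaw": 1, "slide": [0.64, 0.95, 0], "delta_rot": [0, 0, 0]}, {"jaw": 1, "slide": [0.64, 0.95, 0], "delta_rot": [0, 0, 0]}]}}

```text
t: 1.25
position: [435.5, -273.5, 231.4]
orientation: [0.999, 0.052, 0.0, 0.0]
force: [-0.2, 0.9, 0.1]
gripper_width: 0.1
grip_force: 0.0
```

Call:
{"op": "apply_moves", "data": {"commands": [{"jaw": 1, "slide": [0.635, 0.95, 0]}, {"jaw": 1, "slide": [0.635, 0.95, 0]}, {"jaw": 1, "slide": [0.635, 0.95, 0]}, {"jaw": 1, "slide": [0.635, 0.95, 0]}, {"jaw": 1, "slide": [0.635, 0.95, 0]}, {"jaw": 1, "slide": [0.635, 0.95, 0]}, {"jaw": 1, "slide": [0.635, 0.95, 0]}, {"jaw": 1, "slide": [0.635, 0.95, 0]}, {"jaw": 1, "slide": [0, 0, -1]}, {"jaw": 1, "slide": [0, 0, -1]}, {"jaw": 1, "slide": [0, 0, -1]}, {"jaw": 1, "slide": [0, 0, 0]}]}}

```text
invalid input at $.commands[0]: expected keys jaw, slide, delta_rot
```

```bash
python3 - <<'E'
from h import *
o=manip.get_obs();print(o['position'],o['orientation'])
b=snap('side');im=cv2.cvtColor(b['img'],cv2.COLOR_RGB2BGR)
cv2.imwrite('pics/crop3.png',cv2.resize(im[115:220,180:320],(700,525),interpolation=2))
E
```

```text
[ 435.50748009 -273.54346059  231.44643681] [9.98622272e-01 5.24740928e-02 1.26110850e-04 1.04552346e-04]
```

View pics/crop3.png

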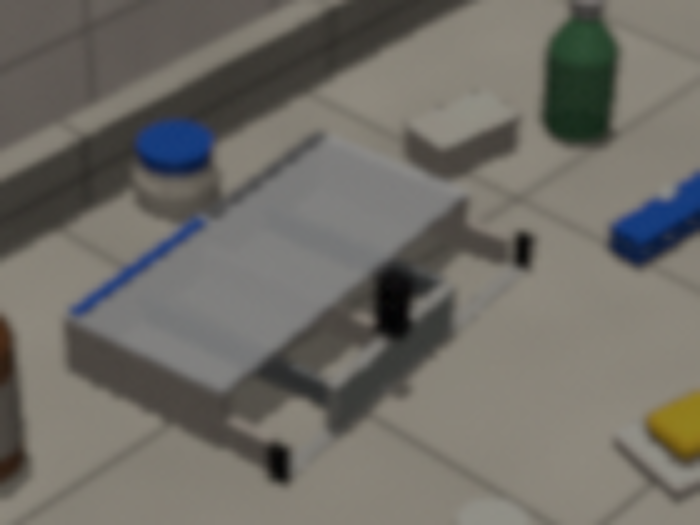

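That call was refused because every row needs all three keys, so the picture is unchanged: tab at crop (393,300), posts at (280,462) and (523,250). I'll resend it.

Call:
{"op": "apply_moves", "data": {"commands": [{"jaw": 1, "slide": [0.635, 0.95, 0], "delta_rot": [0, 0, 0]}, {"jaw": 1, "slide": [0.635, 0.95, 0], "delta_rot": [0, 0, 0]}, {"jaw": 1, "slide": [0.635, 0.95, 0], "delta_rot": [0, 0, 0]}, {"jaw": 1, "slide": [0.635, 0.95, 0], "delta_rot": [0, 0, 0]}, {"jaw": 1, "slide": [0.635, 0.95, 0], "delta_rot": [0, 0, 0]}, {"jaw": 1, "slide": [0.635, 0.95, 0], "delta_rot": [0, 0, 0]}, {"jaw": 1, "slide": [0.635, 0.95, 0], "delta_rot": [0, 0, 0]}, {"jaw": 1, "slide": [0.635, 0.95, 0], "delta_rot": [0, 0, 0]}, {"jaw": 1, "slide": [0, 0, -1], "delta_rot": [0, 0, 0]}, {"jaw": 1, "slide": [0, 0, -1], "delta_rot": [0, 0, 0]}, {"jaw": 1, "slide": [0, 0, -1], "delta_rot": [0, 0, 0]}, {"jaw": 1, "slide": [0, 0, -1], "delta_rot": [0, 0, 0]}]}}

```text
t: 2.3
position: [587.3, -47.0, 110.2]
orientation: [0.999, 0.053, 0.0, 0.0]
force: [-0.4, -0.4, -0.5]
gripper_width: 0.1
grip_force: 0.0
```

```bash
python3 - <<'E'
from h import *
o=manip.get_obs();print(o['position'].round(1) if hasattr(o['position'],'round') else o['position'])
b=snap('side')
# predicted px of tab top centre, closed tip
from itertools import product
def cab(x,y,z):return (672.4+.9945*x-.1048*y,-16+.1048*x+.9945*y,z)
for y in(0,10,20,30):print(y,proj(b,cab(-87,y,96)).round(1),proj(b,cab(-87,y,46)).round(1))
print('posts',proj(b,cab(-87,158,0)),proj(b,cab(-87,-158,0)))
m=(b['img'].max(2)<25).astype(np.uint8);m[:130]=0;m[225:]=0;m[:,:200]=0;m[:,310:]=0
n,l,st,c=cv2.connectedComponentsWithStats(m)
for i in range(1,n):
    if st[i,4]>8:print(st[i],c[i].round(1))
E
```

```text
[587.3 -47.  110.2]
0 [262.8 167.3] [262.3 178.2]
10 [261.2 168.6] [260.8 179.5]
20 [259.6 169.9] [259.2 180.8]
30 [258.  171.2] [257.6 182.1]
posts [236.15642558 209.93548148] [284.61806792 168.27609298]
[260 130  18  31 341] [268.4 140.8]
[256 169   6  13  65] [258.3 175.2]
[234 205   3   5  13] [235.2 206.8]
```

Call:
{"op": "apply_moves", "data": {"commands": [{"jaw": 1, "slide": [0, 0, -0.8], "delta_rot": [0, 0, 0.05]}, {"jaw": 1, "slide": [0, 0, -0.8], "delta_rot": [0, 0, 0]}, {"jaw": 1, "slide": [-0.03, 0.3, 0], "delta_rot": [0, 0, 0]}, {"jaw": 1, "slide": [-0.03, 0.3, 0], "delta_rot": [0, 0, 0]}, {"jaw": 1, "slide": [-0.03, 0.3, 0], "delta_rot": [0, 0, 0]}, {"jaw": 1, "slide": [-0.03, 0.3, 0], "delta_rot": [0, 0, 0]}, {"jaw": 1, "slide": [-0.03, 0.3, 0], "delta_rot": [0, 0, 0]}, {"jaw": 1, "slide": [-0.03, 0.3, 0], "delta_rot": [0, 0, 0]}, {"jaw": 1, "slide": [-0.03, 0.25, 0], "delta_rot": [0, 0, 0]}, {"jaw": 1, "slide": [-0.02, 0.15, 0], "delta_rot": [0, 0, 0]}, {"jaw": 1, "slide": [0, 0, 0], "delta_rot": [0, 0, 0]}]}}

```text
t: 3.27
position: [580.7, 21.3, 63.8]
orientation: [0.998, 0.056, 0.001, -0.001]
force: [0.2, -0.1, 0.5]
gripper_width: -0.2
grip_force: 0.0
```

Call:
{"op": "apply_moves", "data": {"commands": [{"jaw": 1, "slide": [-0.01, 0.1, 0], "delta_rot": [0, 0, 0]}, {"jaw": 1, "slide": [-0.01, 0.1, 0], "delta_rot": [0, 0, 0]}, {"jaw": 1, "slide": [-0.01, 0.1, 0], "delta_rot": [0, 0, 0]}]}}

```text
t: 3.52
position: [579.7, 27.4, 63.4]
orientation: [0.999, 0.055, 0.0, 0.0]
force: [0.1, -2.6, 1.5]
gripper_width: 0.1
grip_force: 1.1
```

```bash
cat > tab.py <<'E'
from h import *
o=manip.get_obs();print(np.round(o['position'],1),np.round(o['force'],1))
def cab(x,y,z):return (672.4+.9945*x-.1048*y,-16+.1048*x+.9945*y,z)
b=snap('side','s%.0f.png'%(o['t']*10))
m=(b['img'].max(2)<25).astype(np.uint8);m[:125]=0;m[225:]=0;m[:,:220]=0;m[:,310:]=0
n,l,st,c=cv2.connectedComponentsWithStats(m)
for i in range(1,n):
    if st[i,4]>8:print(st[i],c[i].round(1))
for y in(-79,79):print(y,proj(b,cab(-87,y,96)).round(1),proj(b,cab(-87,y,46)).round(1))
E
python3 tab.py
```

```text
[579.7  27.4  63.4] [ 0.1 -2.6  1.5]
[247 144  19  46 523] [254.7 162.6]
[234 205   4   5  15] [235.4 206.7]
-79 [274.9 157.5] [274.2 168.2]
79 [249.9 177.7] [249.6 188.8]
```

Call:
{"op": "apply_moves", "data": {"commands": [{"jaw": 1, "slide": [-0.01, 0.1, 0], "delta_rot": [0, 0, 0]}, {"jaw": 1, "slide": [-0.01, 0.1, 0], "delta_rot": [0, 0, 0]}, {"jaw": 1, "slide": [0, 0, 0], "delta_rot": [0, 0, 0]}]}}

```text
t: 3.82
position: [579.4, 30.0, 63.4]
orientation: [0.999, 0.054, 0.0, 0.002]
force: [1.1, -9.1, 0.7]
gripper_width: 0.1
grip_force: 4.5
```

The force jumped to 9 N, so the door is at its left stop. I'll back off, rise, and travel to the comb with the jaws open and yaw about −75°.

Call:
{"op": "apply_moves", "data": {"commands": [{"jaw": 1, "slide": [0.04, -0.4, 0], "delta_rot": [0, 0, 0]}, {"jaw": 1, "slide": [0, -0.2, 0.9], "delta_rot": [0, 0, 0]}, {"jaw": 1, "slide": [0, 0, 1], "delta_rot": [0, 0, -1]}, {"jaw": 0, "slide": [0, 0, 1], "delta_rot": [0, 0, -1]}, {"jaw": -1, "slide": [-0.15, 0.9, 0], "delta_rot": [0, 0, -1]}, {"jaw": -1, "slide": [-0.15, 0.9, 0], "delta_rot": [0, 0, -1]}, {"jaw": -1, "slide": [-0.15, 0.9, 0], "delta_rot": [0, 0, -1]}, {"jaw": -1, "slide": [-0.15, 0.9, 0], "delta_rot": [0, 0, -1]}, {"jaw": -1, "slide": [-0.15, 0.9, 0], "delta_rot": [0, 0, -1]}, {"jaw": -1, "slide": [-0.15, 0.9, 0], "delta_rot": [0, 0, -1]}, {"jaw": -1, "slide": [-0.15, 0.9, 0], "delta_rot": [0, 0, -1]}, {"jaw": -1, "slide": [-0.15, 0.9, 0], "delta_rot": [0, 0, -1]}]}}

```text
t: 4.82
position: [543.0, 233.8, 149.9]
orientation: [0.891, -0.454, -0.001, -0.0]
force: [-0.2, -0.6, 0.9]
gripper_width: 85.4
grip_force: 0.0
```

```bash
cat > look.py <<'E'
import sys
from meas import *
o=manip.get_obs();q=o['orientation'];print(np.round(o['position'],1),'yaw',np.degrees(2*np.arctan2(q[1],q[0])).round(1),'q',np.round(o['qpos'],2),np.round(o['force'],1))
s=snap('top','t%.0f.png'%(o['t']*10))
for a in sys.argv[1:]:
    k,z,*r=a.split(',')
    for b in bars(s,float(z),k,[int(i) for i in r] or None):print(b)
E
python3 look.py grey,22,85,180,190,265 blue,28,350,170,430,260; python3 tab.py
```

```text
[543.  233.8 149.9] yaw -53.9 q [-0.7   0.68  0.4   1.77 -0.37  0.77 -2.62] [-0.2 -0.6  0.9]
([175.0, 188.0], 580.7, 292.7, 42.3, 21.3, 7.6)
([390.0, 241.0], 417.3, -306.8, 133.4, 42.8, -84.6)
([387.0, 191.0], 549.5, -313.0, 140.5, 34.4, 86.0)
[541.  242.2 149.4] [-0.7  5.3  0.3]
[220 153  22  37 326] [228.  170.7]
[247 178   6  12  57] [249.2 183.4]
[234 205   4   5  14] [235.5 206.9]
-79 [274.9 157.5] [274.2 168.2]
79 [249.9 177.7] [249.6 188.8]
```

The door reads at the left stop. Joint 7 is close to its limit at this yaw, so I'll turn the other way to about 105°, backing off slightly to see the comb.

Call:
{"op": "apply_moves", "data": {"commands": [{"jaw": -1, "slide": [0, -0.7, 0], "delta_rot": [0, 0, 1]}, {"jaw": -1, "slide": [0, -0.7, 0], "delta_rot": [0, 0, 1]}, {"jaw": -1, "slide": [0, -0.7, 0], "delta_rot": [0, 0, 1]}, {"jaw": -1, "slide": [0, -0.7, 0], "delta_rot": [0, 0, 1]}, {"jaw": -1, "slide": [0, 0, 0], "delta_rot": [0, 0, 1]}, {"jaw": -1, "slide": [0, 0, 0], "delta_rot": [0, 0, 1]}, {"jaw": -1, "slide": [0, 0, 0], "delta_rot": [0, 0, 1]}, {"jaw": -1, "slide": [0, 0, 0], "delta_rot": [0, 0, 1]}, {"jaw": -1, "slide": [0, 0, 0], "delta_rot": [0, 0, 1]}, {"jaw": -1, "slide": [0, 0, 0], "delta_rot": [0, 0, 1]}, {"jaw": -1, "slide": [0, 0, 0], "delta_rot": [0, 0, 1]}, {"jaw": -1, "slide": [0, 0, 0], "delta_rot": [0, 0, 1]}]}}

```text
t: 5.92
position: [543.6, 147.6, 150.1]
orientation: [0.987, 0.162, -0.0, -0.0]
force: [-0.7, -1.8, 0.2]
gripper_width: 85.6
grip_force: 0.0
```

Call:
{"op": "apply_moves", "data": {"commands": [{"jaw": -1, "slide": [0, 0, 0], "delta_rot": [0, 0, 1]}, {"jaw": -1, "slide": [0, 0, 0], "delta_rot": [0, 0, 1]}, {"jaw": -1, "slide": [0, 0, 0], "delta_rot": [0, 0, 1]}, {"jaw": -1, "slide": [0, 0, 0], "delta_rot": [0, 0, 1]}, {"jaw": -1, "slide": [0, 0, 0], "delta_rot": [0, 0, 1]}, {"jaw": -1, "slide": [0, 0, 0], "delta_rot": [0, 0, 1]}, {"jaw": -1, "slide": [0, 0, 0], "delta_rot": [0, 0, 1]}, {"jaw": -1, "slide": [0, 0, 0], "delta_rot": [0, 0, 1]}, {"jaw": -1, "slide": [0, 0, 0], "delta_rot": [0, 0, 1]}, {"jaw": -1, "slide": [0, 0, 0], "delta_rot": [0, 0, 1]}, {"jaw": -1, "slide": [0, 0, 0], "delta_rot": [0, 0, 1]}, {"jaw": -1, "slide": [0, 0, 0], "delta_rot": [0, 0, 1]}]}}

```text
t: 6.92
position: [543.6, 147.5, 150.2]
orientation: [0.703, 0.711, -0.0, -0.0]
force: [-0.4, -0.2, 0.1]
gripper_width: 85.5
grip_force: 0.0
```

```bash
python3 look.py grey,22,85,180,190,265
```

```text
[543.6 147.5 150.2] yaw 90.6 q [-0.1   0.63 -0.33  1.84  0.29  0.73 -0.58] [-0.4 -0.2  0.1]
([154.0, 243.0], 421.6, 351.3, 87.3, 26.2, 34.0)
([106.0, 220.0], 492.0, 488.6, 86.1, 25.1, -86.3)
([153.0, 202.0], 540.4, 353.0, 111.2, 36.5, -75.4)
```

Call:
{"op": "apply_moves", "data": {"commands": [{"jaw": -1, "slide": [0, 0.95, 0], "delta_rot": [0, 0, 1]}, {"jaw": -1, "slide": [0, 0.95, 0], "delta_rot": [0, 0, 1]}, {"jaw": -1, "slide": [0, 0.95, 0], "delta_rot": [0, 0, 0.4]}, {"jaw": -1, "slide": [0, 0.95, 0], "delta_rot": [0, 0, 0]}, {"jaw": -1, "slide": [0, 0.95, 0], "delta_rot": [0, 0, 0]}, {"jaw": -1, "slide": [0.05, 0.95, 0], "delta_rot": [0, 0, 0]}, {"jaw": -1, "slide": [0, 0.85, -0.4], "delta_rot": [0, 0, 0]}, {"jaw": -1, "slide": [0, 0, -1], "delta_rot": [0, 0, 0]}, {"jaw": -1, "slide": [0, 0, -1], "delta_rot": [0, 0, 0]}, {"jaw": -1, "slide": [0, 0, -1], "delta_rot": [0, 0, 0]}, {"jaw": -1, "slide": [0, 0, -1], "delta_rot": [0, 0, 0]}, {"jaw": -1, "slide": [0, 0, -0.4], "delta_rot": [0, 0, 0]}]}}

```text
t: 7.97
position: [543.1, 342.2, 2.1]
orientation: [0.611, 0.791, -0.003, -0.001]
force: [-0.7, 0.3, -0.4]
gripper_width: 85.2
grip_force: 0.0
```

Call:
{"op": "apply_moves", "data": {"commands": [{"jaw": 1, "slide": [0, 0, 0], "delta_rot": [0, 0, 0]}, {"jaw": 1, "slide": [0, 0, 0], "delta_rot": [0, 0, 0]}, {"jaw": 1, "slide": [0, 0, 0], "delta_rot": [0, 0, 0]}, {"jaw": 1, "slide": [0, 0, 0], "delta_rot": [0, 0, 0]}, {"jaw": 1, "slide": [0, 0, 0], "delta_rot": [0, 0, 0]}, {"jaw": 1, "slide": [0, 0, 0], "delta_rot": [0, 0, 0]}], "squeeze": 50}}

```text
t: 8.47
position: [547.0, 345.5, 8.7]
orientation: [0.611, 0.792, 0.002, 0.001]
force: [-0.1, -0.2, 6.3]
gripper_width: 32.6
grip_force: 51.9
```

The comb is gripped at 32.6 mm. I'll lift and carry it to the front of the right bay.

Call:
{"op": "apply_moves", "data": {"commands": [{"jaw": 1, "slide": [0, 0, 0.8], "delta_rot": [0, 0, 0]}, {"jaw": 1, "slide": [0, 0, 1], "delta_rot": [0, 0, 0]}, {"jaw": 1, "slide": [0, 0, 1], "delta_rot": [0, 0, 0]}, {"jaw": 1, "slide": [0, 0, 1], "delta_rot": [0, 0, 0]}, {"jaw": 1, "slide": [-0.04, -0.9, 0], "delta_rot": [0, 0, 0.9]}, {"jaw": 1, "slide": [-0.04, -0.9, 0], "delta_rot": [0, 0, 0.9]}, {"jaw": 1, "slide": [-0.04, -0.9, 0], "delta_rot": [0, 0, 0.9]}, {"jaw": 1, "slide": [-0.04, -0.9, 0], "delta_rot": [0, 0, 0.9]}, {"jaw": 1, "slide": [-0.04, -0.9, 0], "delta_rot": [0, 0, 0.9]}, {"jaw": 1, "slide": [-0.04, -0.9, 0], "delta_rot": [0, 0, 0.9]}, {"jaw": 1, "slide": [-0.04, -0.9, 0], "delta_rot": [0, 0, 0.9]}, {"jaw": 1, "slide": [-0.04, -0.9, 0], "delta_rot": [0, 0, 0.9]}]}}

```text
t: 9.47
position: [535.9, 127.0, 121.1]
orientation: [0.274, 0.962, 0.0, 0.001]
force: [0.5, 0.0, -1.1]
gripper_width: 32.6
grip_force: 51.0
```

Call:
{"op": "apply_moves", "data": {"commands": [{"jaw": 1, "slide": [-0.04, -0.9, 0], "delta_rot": [0, 0, 0.9]}, {"jaw": 1, "slide": [-0.04, -0.9, 0], "delta_rot": [0, 0, 0.9]}, {"jaw": 1, "slide": [-0.04, -0.9, 0], "delta_rot": [0, 0, 0.9]}, {"jaw": 1, "slide": [-0.04, -0.9, 0], "delta_rot": [0, 0, 0.9]}, {"jaw": 1, "slide": [-0.04, -0.9, 0], "delta_rot": [0, 0, 0.9]}, {"jaw": 1, "slide": [-0.04, -0.9, 0], "delta_rot": [0, 0, 0.9]}, {"jaw": 1, "slide": [-0.04, -0.7, 0], "delta_rot": [0, 0, 0]}, {"jaw": 1, "slide": [0, 0, 0], "delta_rot": [0, 0, 0]}]}}

```text
t: 10.13
position: [526.7, -61.4, 120.1]
orientation: [0.001, 1.0, -0.002, -0.001]
force: [0.0, -0.5, -1.3]
gripper_width: 32.6
grip_force: 51.0
```

```bash
python3 look.py grey,22,85,180,190,265 blue,28,350,170,430,260;python3 -c "
from h import *
print(manip.get_obs()['gripper_width'],manip.get_obs()['grip_force'])"
```

```text
[526.7 -61.4 120.1] yaw 179.9 q [ 0.54  0.73 -0.76  1.94  0.73  0.77  0.93] [ 0.  -0.5 -1.3]
([155.0, 244.0], 421.6, 351.9, 87.2, 25.5, 33.9)
([110.0, 219.0], 492.3, 487.3, 88.9, 24.9, -86.0)
([401.0, 192.0], 547.5, -348.3, 70.3, 31.0, 88.5)
32.3515223328862 51.0271954536438
```

Call:
{"op": "apply_moves", "data": {"commands": [{"jaw": 1, "slide": [0.04, -0.55, 0], "delta_rot": [0, 0, 1]}, {"jaw": 1, "slide": [0, 0, -1], "delta_rot": [0, 0, 0]}, {"jaw": 1, "slide": [0, 0, -1], "delta_rot": [0, 0, 0]}, {"jaw": 1, "slide": [0, 0, -1], "delta_rot": [0, 0, 0]}, {"jaw": 1, "slide": [0, 0, -0.55], "delta_rot": [0, 0, 0]}, {"jaw": 1, "slide": [0, 0, 0], "delta_rot": [0, 0, 0]}]}}

```text
t: 10.68
position: [526.7, -69.9, 11.3]
orientation: [-0.056, 0.998, 0.0, -0.002]
force: [0.4, 0.4, -1.2]
gripper_width: 32.3
grip_force: 51.0
```

```bash
python3 - <<'E'
from h import *
o=manip.get_obs();print(o['position'].round(1),o['orientation'].round(3),o['gripper_width'])
a=snap('top');b=snap('side')
f=lambda s,x0,y0,x1,y1:cv2.resize(cv2.cvtColor(s['img'],cv2.COLOR_RGB2BGR)[y0:y1,x0:x1],(400,400),interpolation=2)
cv2.imwrite('pics/c4.png',np.hstack([f(a,220,95,360,235),f(b,200,100,340,240)]))
E
```

```text
[526.7 -69.9  11.3] [-0.056  0.998  0.    -0.002] 32.339182603529565
```

View pics/c4.png

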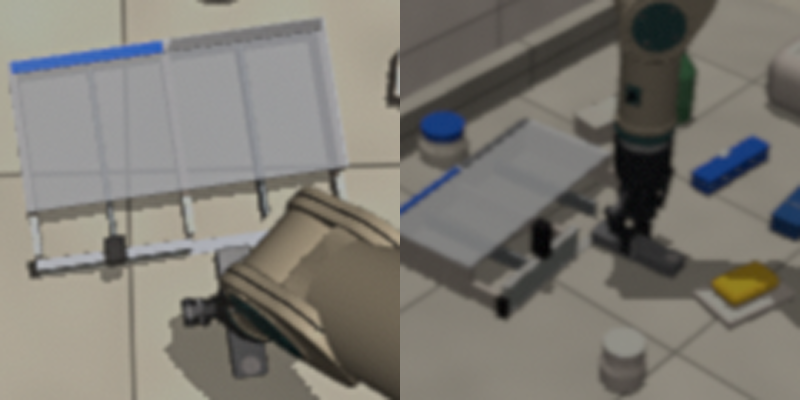

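The view shows the comb aligned in front of the right bay at top-crop (240,310), with the door on the left. I'll shift it right a little and slide it in.

Call:
{"op": "apply_moves", "data": {"commands": [{"jaw": 1, "slide": [0.03, -0.3, 0], "delta_rot": [0, 0, -0.08]}, {"jaw": 1, "slide": [0.37, 0.04, 0], "delta_rot": [0, 0, 0]}, {"jaw": 1, "slide": [0.37, 0.04, 0], "delta_rot": [0, 0, 0]}, {"jaw": 1, "slide": [0.37, 0.04, 0], "delta_rot": [0, 0, 0]}, {"jaw": 1, "slide": [0.37, 0.04, 0], "delta_rot": [0, 0, 0]}, {"jaw": 1, "slide": [0.35, 0.04, 0], "delta_rot": [0, 0, 0]}, {"jaw": 1, "slide": [0, 0, -0.08], "delta_rot": [0, 0, 0]}, {"jaw": 1, "slide": [0, 0, 0], "delta_rot": [0, 0, 0]}]}}

```text
t: 11.45
position: [585.1, -74.7, 12.4]
orientation: [-0.05, 0.999, -0.0, 0.001]
force: [-0.8, 0.0, -0.7]
gripper_width: 32.8
grip_force: 51.0
```

Call:
{"op": "apply_moves", "data": {"commands": [{"jaw": 0, "slide": [0, 0, -0.08], "delta_rot": [0, 0, 0]}, {"jaw": 0, "slide": [0, 0, 0], "delta_rot": [0, 0, 0]}, {"jaw": 0, "slide": [0, 0, 0], "delta_rot": [0, 0, 0]}, {"jaw": 0, "slide": [0, 0, 1], "delta_rot": [0, 0, 0]}, {"jaw": 0, "slide": [0, 0, 1], "delta_rot": [0, 0, 0]}, {"jaw": 1, "slide": [-0.8, -0.08, 0], "delta_rot": [0, 0, 0]}, {"jaw": 1, "slide": [-0.8, -0.08, 0], "delta_rot": [0, 0, 0]}, {"jaw": 1, "slide": [-0.8, -0.08, 0], "delta_rot": [0, 0, 0]}, {"jaw": 1, "slide": [-0.8, -0.08, 0], "delta_rot": [0, 0, 0]}, {"jaw": 1, "slide": [0, 0, 0], "delta_rot": [0, 0, 0]}]}}

```text
t: 12.28
position: [482.1, -85.1, 68.8]
orientation: [-0.051, 0.999, -0.001, -0.004]
force: [-1.1, -0.2, -0.2]
gripper_width: -0.1
grip_force: 0.0
```

```bash
python3 - <<'E'
from h import *
o=manip.get_obs();print(o['position'].round(1),o['orientation'].round(3),o['gripper_width'])
a=snap('top');b=snap('side')
f=lambda s,x0,y0,x1,y1:cv2.resize(cv2.cvtColor(s['img'],cv2.COLOR_RGB2BGR)[y0:y1,x0:x1],(400,400),interpolation=2)
cv2.imwrite('pics/c5.png',np.hstack([f(a,220,95,360,235),f(b,200,100,340,240)]))
E
```

```text
[482.1 -85.1  68.8] [-0.051  0.999 -0.001 -0.004] -0.12412242765193972
```

View pics/c5.png

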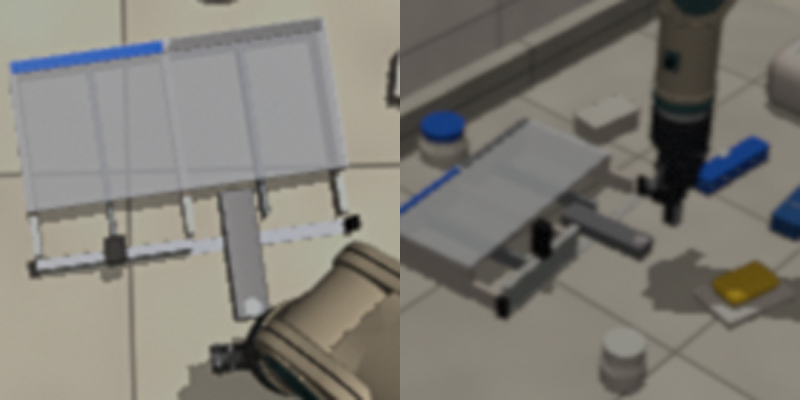

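The comb sits on the rail with its rear end at about top-crop (250,310), on the fingers' line. I'll lower the shut fingers and push it in.

Call:
{"op": "apply_moves", "data": {"commands": [{"jaw": 1, "slide": [0, 0, -1], "delta_rot": [0, 0, 0]}, {"jaw": 1, "slide": [0, 0, -1], "delta_rot": [0, 0, 0]}, {"jaw": 1, "slide": [0.4, 0.042, 0], "delta_rot": [0, 0, 0]}, {"jaw": 1, "slide": [0.4, 0.042, 0], "delta_rot": [0, 0, 0]}, {"jaw": 1, "slide": [0.4, 0.042, 0], "delta_rot": [0, 0, 0]}, {"jaw": 1, "slide": [0.4, 0.042, 0], "delta_rot": [0, 0, 0]}, {"jaw": 1, "slide": [0.4, 0.042, 0], "delta_rot": [0, 0, 0]}, {"jaw": 1, "slide": [0.4, 0.042, 0], "delta_rot": [0, 0, 0]}, {"jaw": 1, "slide": [0.4, 0.042, 0], "delta_rot": [0, 0, 0]}, {"jaw": 1, "slide": [0.4, 0.042, 0], "delta_rot": [0, 0, 0]}, {"jaw": 1, "slide": [0.4, 0.042, 0], "delta_rot": [0, 0, 0]}, {"jaw": 1, "slide": [0.35, 0.03, 0], "delta_rot": [0, 0, 0]}]}}

```text
t: 13.38
position: [609.0, -70.8, 9.0]
orientation: [-0.051, 0.999, 0.0, 0.001]
force: [-1.1, -0.3, 0.5]
gripper_width: 0.1
grip_force: 0.3
```

```bash
cat > cabpos.py <<'E'
from h import *
o=manip.get_obs();p=o['position'];q=o['orientation'];dx,dy=p[0]-672.4,p[1]+16
print('cab',round(.9945*dx+.1048*dy,1),round(-.1048*dx+.9945*dy,1),'z',p[2].round(1),'yaw',np.degrees(2*np.arctan2(q[1],q[0])).round(1),o['force'].round(1),'w',round(o['gripper_width'],1))
E
python3 cabpos.py
```

```text
cab -68.8 -47.9 z 9.0 yaw 185.8 [-1.1 -0.3  0.5] w 0.1
```

Call:
{"op": "apply_moves", "data": {"commands": [{"jaw": 1, "slide": [-0.9, -0.09, 0], "delta_rot": [0, 0, 0]}, {"jaw": 1, "slide": [-0.9, -0.09, 0], "delta_rot": [0, 0, 0]}, {"jaw": 1, "slide": [-0.9, -0.09, 0.3], "delta_rot": [0, 0, 0]}, {"jaw": 1, "slide": [0, 0, 1], "delta_rot": [0, 0, 0]}, {"jaw": 1, "slide": [0, 0, 1], "delta_rot": [0, 0, 0]}, {"jaw": 1, "slide": [0, 0, 1], "delta_rot": [0, 0, 0]}, {"jaw": 1, "slide": [0, 0, 1], "delta_rot": [0, 0, 0]}, {"jaw": 1, "slide": [0, 0.9, 0], "delta_rot": [0, 0, 0]}, {"jaw": 1, "slide": [0, 0.9, 0], "delta_rot": [0, 0, 0]}, {"jaw": 1, "slide": [0, 0.9, 0], "delta_rot": [0, 0, 0]}, {"jaw": 1, "slide": [0.4, 0.9, 0], "delta_rot": [0, 0, 0]}, {"jaw": 1, "slide": [0.4, 0.9, 0], "delta_rot": [0, 0, 0]}]}}

```text
t: 14.38
position: [551.1, 57.2, 138.5]
orientation: [-0.051, 0.999, 0.0, 0.001]
force: [0.1, -0.5, -0.1]
gripper_width: 0.2
grip_force: 0.0
```

Call:
{"op": "apply_moves", "data": {"commands": [{"jaw": 1, "slide": [0.6, 0.9, 0], "delta_rot": [0, 0, 0]}, {"jaw": 1, "slide": [0, 0.35, 0], "delta_rot": [0, 0, 0]}, {"jaw": 1, "slide": [0, 0, 0], "delta_rot": [0, 0, 0]}]}}

```text
t: 14.63
position: [569.1, 98.1, 138.6]
orientation: [-0.053, 0.999, 0.002, 0.001]
force: [-0.3, -0.9, -0.0]
gripper_width: -0.0
grip_force: 0.0
```

```bash
python3 cabpos.py; python3 - <<'E'
from h import *
a=snap('top');b=snap('side')
f=lambda s,x0,y0,x1,y1:cv2.resize(cv2.cvtColor(s['img'],cv2.COLOR_RGB2BGR)[y0:y1,x0:x1],(400,400),interpolation=2)
cv2.imwrite('pics/c6.png',np.hstack([f(a,220,95,360,235),f(b,200,100,340,240)]))
E
```

```text
cab -90.7 124.3 z 138.6 yaw 186.1 [-0.3 -0.9 -0. ] w -0.0
```

View pics/c6.png

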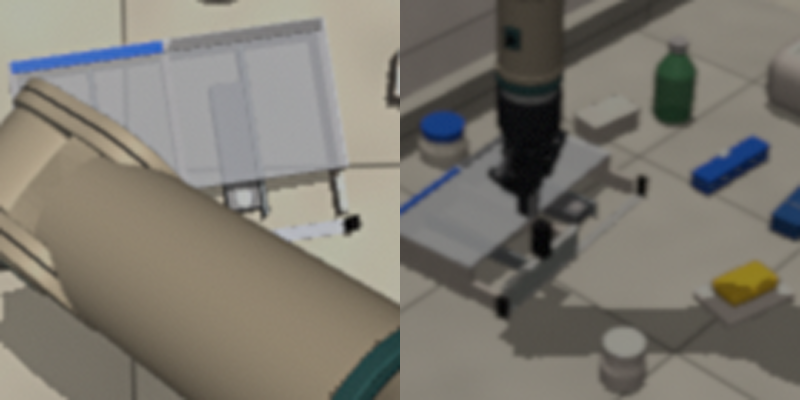

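The comb is inside the right bay at top-crop (230,140), behind the rail. Next I'll push the door right.

Call:
{"op": "apply_moves", "data": {"commands": [{"jaw": 1, "slide": [0.1, 0, -0.85], "delta_rot": [0, 0, 0]}, {"jaw": 1, "slide": [0, 0, -0.85], "delta_rot": [0, 0, 0]}, {"jaw": 1, "slide": [0, 0, -0.8], "delta_rot": [0, 0, 0]}, {"jaw": 1, "slide": [0.03, -0.25, 0], "delta_rot": [0, 0, 0]}, {"jaw": 1, "slide": [0.05, -0.4, 0], "delta_rot": [0, 0, 0]}, {"jaw": 1, "slide": [0.05, -0.5, 0], "delta_rot": [0, 0, 0]}, {"jaw": 1, "slide": [0.05, -0.5, 0], "delta_rot": [0, 0, 0]}, {"jaw": 1, "slide": [0.05, -0.5, 0], "delta_rot": [0, 0, 0]}, {"jaw": 1, "slide": [0.05, -0.5, 0], "delta_rot": [0, 0, 0]}, {"jaw": 1, "slide": [0.05, -0.5, 0], "delta_rot": [0, 0, 0]}, {"jaw": 1, "slide": [0.05, -0.5, 0], "delta_rot": [0, 0, 0]}, {"jaw": 1, "slide": [0.05, -0.5, 0], "delta_rot": [0, 0, 0]}]}}

```text
t: 15.73
position: [585.3, -33.0, 65.2]
orientation: [-0.05, 0.999, 0.001, 0.002]
force: [1.0, 3.0, -0.6]
gripper_width: -0.2
grip_force: 1.5
```

Call:
{"op": "apply_moves", "data": {"commands": [{"jaw": 1, "slide": [0.05, -0.5, 0], "delta_rot": [0, 0, 0]}, {"jaw": 1, "slide": [0.04, -0.4, 0], "delta_rot": [0, 0, 0]}, {"jaw": 1, "slide": [0.03, -0.3, 0], "delta_rot": [0, 0, 0]}]}}

```text
t: 15.98
position: [588.7, -70.0, 64.8]
orientation: [-0.05, 0.999, -0.0, 0.002]
force: [0.9, 3.2, 0.8]
gripper_width: 0.3
grip_force: 1.3
```

```bash
python3 cabpos.py
```

```text
cab -88.9 -45.0 z 64.8 yaw 185.7 [0.9 3.2 0.8] w 0.3
```

Call:
{"op": "apply_moves", "data": {"commands": [{"jaw": 1, "slide": [0.01, -0.13, 0], "delta_rot": [0, 0, 0]}, {"jaw": 1, "slide": [0.01, -0.13, 0], "delta_rot": [0, 0, 0]}, {"jaw": 1, "slide": [0.01, -0.1, 0], "delta_rot": [0, 0, 0]}, {"jaw": 1, "slide": [0, 0, 0], "delta_rot": [0, 0, 0]}]}}

```text
t: 16.32
position: [588.1, -78.8, 63.1]
orientation: [-0.051, 0.999, -0.0, -0.0]
force: [-0.3, -0.0, -0.2]
gripper_width: -0.0
grip_force: 0.0
```

```bash
python3 cabpos.py
```

```text
cab -90.4 -53.6 z 63.1 yaw 185.8 [-0.3 -0.  -0.2] w -0.0
```

Call:
{"op": "apply_moves", "data": {"commands": [{"jaw": 1, "slide": [0.01, -0.1, 0], "delta_rot": [0, 0, 0]}, {"jaw": 1, "slide": [0.01, -0.08, 0], "delta_rot": [0, 0, 0]}, {"jaw": 1, "slide": [0, 0, 0], "delta_rot": [0, 0, 0]}]}}

```text
t: 16.57
position: [588.1, -79.9, 63.0]
orientation: [-0.052, 0.999, 0.002, -0.001]
force: [-1.9, 8.3, 2.2]
gripper_width: 0.1
grip_force: 3.7
```

```bash
python3 cabpos.py
```

```text
cab -90.5 -54.7 z 63.0 yaw 186.0 [-1.9  8.3  2.2] w 0.1
```

The door is at the right stop (8 N). I'll retreat and head for the brush case, turning to yaw 86°.

Call:
{"op": "apply_moves", "data": {"commands": [{"jaw": 1, "slide": [-0.04, 0.4, 0], "delta_rot": [0, 0, 0]}, {"jaw": 1, "slide": [0, 0.2, 0.9], "delta_rot": [0, 0, 0]}, {"jaw": 1, "slide": [0, 0, 1], "delta_rot": [0, 0, -1]}, {"jaw": 0, "slide": [0, 0, 1], "delta_rot": [0, 0, -1]}, {"jaw": -1, "slide": [-0.1, -0.5, 0], "delta_rot": [0, 0, -1]}, {"jaw": -1, "slide": [-0.1, -0.5, 0], "delta_rot": [0, 0, -1]}, {"jaw": -1, "slide": [-0.1, -0.5, 0], "delta_rot": [0, 0, -1]}, {"jaw": -1, "slide": [-0.1, -0.5, 0], "delta_rot": [0, 0, -1]}, {"jaw": -1, "slide": [-0.1, 0, 0], "delta_rot": [0, 0, -1]}, {"jaw": -1, "slide": [-0.1, 0, 0], "delta_rot": [0, 0, -1]}, {"jaw": -1, "slide": [0, 0, 0], "delta_rot": [0, 0, -1]}, {"jaw": -1, "slide": [0, 0, 0], "delta_rot": [0, 0, -1]}]}}

```text
t: 17.57
position: [568.9, -125.9, 149.8]
orientation: [0.457, 0.889, -0.001, -0.0]
force: [-0.7, -0.6, 0.3]
gripper_width: 85.2
grip_force: 0.0
```

Call:
{"op": "apply_moves", "data": {"commands": [{"jaw": -1, "slide": [0, 0, 0], "delta_rot": [0, 0, -1]}, {"jaw": -1, "slide": [0, 0, 0], "delta_rot": [0, 0, -1]}, {"jaw": -1, "slide": [0, 0, 0], "delta_rot": [0, 0, -1]}, {"jaw": -1, "slide": [0, 0, 0], "delta_rot": [0, 0, -1]}, {"jaw": -1, "slide": [0, 0, 0], "delta_rot": [0, 0, -1]}, {"jaw": -1, "slide": [0, 0, 0], "delta_rot": [0, 0, -1]}, {"jaw": -1, "slide": [0, 0, 0], "delta_rot": [0, 0, 0]}]}}

```text
t: 18.15
position: [569.2, -125.5, 149.9]
orientation: [0.709, 0.705, -0.001, -0.0]
force: [-0.1, 0.2, 0.3]
gripper_width: 85.6
grip_force: 0.0
```

```bash
python3 look.py blue,28,350,170,430,260; python3 tab.py|tail -5
```

```text
[ 569.2 -125.5  149.9] yaw 89.7 q [ 0.41  0.66 -0.38  1.78  0.33  0.77 -0.15] [-0.1  0.2  0.3]
([386.0, 240.0], 415.3, -285.6, 90.9, 42.8, -84.8)
[271 125  33  21 246] [292.7 131.1]
[271 158   6  11  54] [273.5 163.1]
[234 205   3   5  12] [235.1 206.9]
-79 [274.9 157.5] [274.2 168.2]
79 [249.9 177.7] [249.6 188.8]
```

```bash
python3 - <<'E'
from meas import *
a=np.load('s0.npz')['si'];s=snap('side')
for im in(a,s['img']):
    print(bars({**s,'img':im},28,'blue',(290,130,365,190)))
E
```

```text
[([341.0, 170.0], 408.8, -291.8, 150.4, 46.6, -85.0), ([316.0, 157.0], 538.8, -299.2, 154.9, 46.3, 86.1)]
[([341.0, 171.0], 408.7, -291.9, 150.4, 46.3, -85.0), ([316.0, 156.0], 538.8, -299.2, 154.9, 46.6, 86.4)]
```

Neither blue case has moved. I'll grasp the brush case.

Call:
{"op": "apply_moves", "data": {"commands": [{"jaw": -1, "slide": [-0.1, -0.9, 0], "delta_rot": [0, 0, -0.6]}, {"jaw": -1, "slide": [-0.1, -0.9, 0], "delta_rot": [0, 0, 0]}, {"jaw": -1, "slide": [-0.1, -0.9, 0], "delta_rot": [0, 0, 0]}, {"jaw": -1, "slide": [-0.1, -0.9, 0], "delta_rot": [0, 0, 0]}, {"jaw": -1, "slide": [-0.1, -0.9, 0], "delta_rot": [0, 0, 0]}, {"jaw": -1, "slide": [-0.1, -0.9, 0], "delta_rot": [0, 0, 0]}, {"jaw": -1, "slide": [-0.05, -0.85, 0], "delta_rot": [0, 0, 0]}, {"jaw": -1, "slide": [0, 0, -1], "delta_rot": [0, 0, 0]}, {"jaw": -1, "slide": [0, 0, -1], "delta_rot": [0, 0, 0]}, {"jaw": -1, "slide": [0, 0, -1], "delta_rot": [0, 0, 0]}, {"jaw": -1, "slide": [0, 0, -1], "delta_rot": [0, 0, 0]}, {"jaw": -1, "slide": [0, 0, -0.7], "delta_rot": [0, 0, 0]}]}}

```text
t: 19.3
position: [548.7, -312.7, 6.2]
orientation: [0.729, 0.684, -0.0, -0.002]
force: [0.4, -0.1, -0.4]
gripper_width: 85.5
grip_force: 0.0
```

Call:
{"op": "apply_moves", "data": {"commands": [{"jaw": 1, "slide": [0, 0, 0], "delta_rot": [0, 0, 0]}, {"jaw": 1, "slide": [0, 0, 0], "delta_rot": [0, 0, 0]}, {"jaw": 1, "slide": [0, 0, 0], "delta_rot": [0, 0, 0]}, {"jaw": 1, "slide": [0, 0, 0], "delta_rot": [0, 0, 0]}, {"jaw": 1, "slide": [0, 0, 0], "delta_rot": [0, 0, 0]}, {"jaw": 1, "slide": [0, 0, 0], "delta_rot": [0, 0, 0]}], "squeeze": 60}}

```text
t: 19.8
position: [551.9, -313.9, 11.2]
orientation: [0.73, 0.684, 0.001, 0.002]
force: [0.5, 0.1, 7.9]
gripper_width: 34.7
grip_force: 62.1
```

Call:
{"op": "apply_moves", "data": {"commands": [{"jaw": 1, "slide": [0, 0, 0.8], "delta_rot": [0, 0, 0]}, {"jaw": 1, "slide": [0, 0, 1], "delta_rot": [0, 0, 0]}, {"jaw": 1, "slide": [0, 0, 1], "delta_rot": [0, 0, 0]}, {"jaw": 1, "slide": [0, 0, 1], "delta_rot": [0, 0, 0]}, {"jaw": 1, "slide": [-0.11, 0.84, 0], "delta_rot": [0, 0, -1]}, {"jaw": 1, "slide": [-0.11, 0.84, 0], "delta_rot": [0, 0, -1]}, {"jaw": 1, "slide": [-0.11, 0.84, 0], "delta_rot": [0, 0, -1]}, {"jaw": 1, "slide": [-0.11, 0.84, 0], "delta_rot": [0, 0, -1]}, {"jaw": 1, "slide": [-0.11, 0.84, 0], "delta_rot": [0, 0, -1]}, {"jaw": 1, "slide": [-0.11, 0.84, 0], "delta_rot": [0, 0, -1]}, {"jaw": 1, "slide": [-0.11, 0.84, 0], "delta_rot": [0, 0, -1]}, {"jaw": 1, "slide": [-0.11, 0.84, 0], "delta_rot": [0, 0, -1]}]}}

```text
t: 20.8
position: [523.7, -110.4, 123.8]
orientation: [0.946, 0.325, 0.001, 0.0]
force: [0.1, 1.1, -0.6]
gripper_width: 34.7
grip_force: 61.3
```

Call:
{"op": "apply_moves", "data": {"commands": [{"jaw": 1, "slide": [-0.11, 0.84, 0], "delta_rot": [0, 0, -1]}, {"jaw": 1, "slide": [-0.11, 0.84, 0], "delta_rot": [0, 0, -1]}, {"jaw": 1, "slide": [-0.11, 0.84, 0], "delta_rot": [0, 0, -1]}, {"jaw": 1, "slide": [-0.11, 0.84, 0], "delta_rot": [0, 0, -1]}, {"jaw": 1, "slide": [-0.11, 0.84, 0], "delta_rot": [0, 0, -1]}, {"jaw": 1, "slide": [0, 0, 0], "delta_rot": [0, 0, -0.4]}, {"jaw": 1, "slide": [0, 0, 0], "delta_rot": [0, 0, 0]}]}}

```text
t: 21.38
position: [507.3, 16.8, 123.6]
orientation: [0.999, 0.053, 0.0, -0.0]
force: [0.9, -0.7, -0.2]
gripper_width: 34.7
grip_force: 61.3
```

```bash
python3 cabpos.py; python3 - <<'E'
from meas import *
print(manip.get_obs()['qpos'].round(2))
s=snap('top')
print(bars(s,30,'blue',(340,160,440,265)))
E
```

```text
cab -160.7 49.9 z 123.6 yaw 6.0 [ 0.9 -0.7 -0.2] w 34.7
[-0.14  0.59  0.08  2.02 -0.09  0.54 -1.47]
[([391.0, 240.0], 417.4, -306.1, 133.1, 42.7, -84.6)]
```

Call:
{"op": "apply_moves", "data": {"commands": [{"jaw": 1, "slide": [0, -0.13, -1], "delta_rot": [0, 0, 0]}, {"jaw": 1, "slide": [0, 0, -1], "delta_rot": [0, 0, 0]}, {"jaw": 1, "slide": [0, 0, -1], "delta_rot": [0, 0, 0]}, {"jaw": 1, "slide": [0, 0, -0.65], "delta_rot": [0, 0, 0]}, {"jaw": 1, "slide": [0.37, 0.04, 0], "delta_rot": [0, 0, 0]}, {"jaw": 1, "slide": [0.37, 0.04, 0], "delta_rot": [0, 0, 0]}, {"jaw": 1, "slide": [0.37, 0.04, 0], "delta_rot": [0, 0, 0]}, {"jaw": 1, "slide": [0.37, 0.04, 0], "delta_rot": [0, 0, 0]}, {"jaw": 1, "slide": [0.35, 0.04, 0], "delta_rot": [0, 0, 0]}, {"jaw": 1, "slide": [0, 0, -0.08], "delta_rot": [0, 0, 0]}, {"jaw": 1, "slide": [0, 0, 0], "delta_rot": [0, 0, 0]}]}}

```text
t: 22.35
position: [562.3, 15.2, 10.9]
orientation: [0.999, 0.051, 0.0, 0.0]
force: [-0.2, -0.6, -1.1]
gripper_width: 34.4
grip_force: 65.3
```

```bash
python3 cabpos.py
```

```text
cab -106.2 42.6 z 10.9 yaw 5.8 [-0.2 -0.6 -1.1] w 34.4
```

Call:
{"op": "apply_moves", "data": {"commands": [{"jaw": -0.1, "slide": [0, 0, 0], "delta_rot": [0, 0, 0]}, {"jaw": -0.1, "slide": [0, 0, 0], "delta_rot": [0, 0, 0]}, {"jaw": -0.1, "slide": [0, 0, 0], "delta_rot": [0, 0, 0]}, {"jaw": -0.1, "slide": [0, 0, 1], "delta_rot": [0, 0, 0]}, {"jaw": -0.1, "slide": [0, 0, 1], "delta_rot": [0, 0, 0]}, {"jaw": 1, "slide": [-0.95, -0.1, 0], "delta_rot": [0, 0, 0]}, {"jaw": 1, "slide": [-0.95, -0.1, 0], "delta_rot": [0, 0, 0]}, {"jaw": 1, "slide": [-0.95, -0.1, 0], "delta_rot": [0, 0, 0]}, {"jaw": 1, "slide": [-0.95, -0.1, 0], "delta_rot": [0, 0, 0]}, {"jaw": 1, "slide": [0, 0, 0], "delta_rot": [0, 0, 0]}]}}

```text
t: 23.18
position: [439.7, 3.6, 71.1]
orientation: [0.999, 0.051, -0.005, 0.0]
force: [-0.9, -0.3, -0.5]
gripper_width: 0.5
grip_force: 0.0
```

```bash
python3 cabpos.py; python3 - <<'E'
from meas import *
a=snap('top');b=snap('side')
print(bars(a,28,'blue',(220,150,330,265)),bars(a,30,'blue',(340,160,440,265)))
f=lambda s,x0,y0,x1,y1:cv2.resize(cv2.cvtColor(s['img'],cv2.COLOR_RGB2BGR)[y0:y1,x0:x1],(400,400),interpolation=2)
cv2.imwrite('pics/c7.png',np.hstack([f(a,220,95,360,235),f(b,200,100,340,240)]))
E
```

```text
cab -229.3 43.9 z 71.1 yaw 5.8 [-0.9 -0.3 -0.5] w 0.5
[([274.0, 191.0], 560.3, 13.9, 137.8, 33.2, 6.0)] [([391.0, 240.0], 417.4, -306.1, 133.1, 42.7, -84.6)]
```

View pics/c7.png

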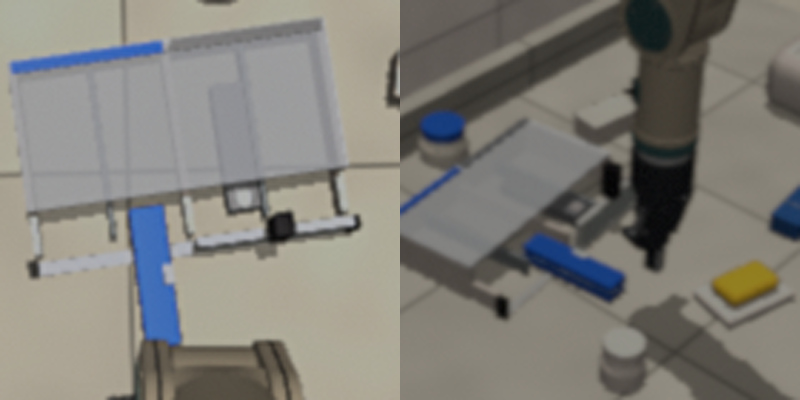

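The brush case lies in line at top-crop (155,275), with its nose in the left lane. I'll push it in.

Call:
{"op": "apply_moves", "data": {"commands": [{"jaw": 1, "slide": [0, -0.03, -1], "delta_rot": [0, 0, 0]}, {"jaw": 1, "slide": [0, 0, -0.95], "delta_rot": [0, 0, 0]}, {"jaw": 1, "slide": [0.5, 0.05, 0], "delta_rot": [0, 0, 0]}, {"jaw": 1, "slide": [0.5, 0.05, 0], "delta_rot": [0, 0, 0]}, {"jaw": 1, "slide": [0.4, 0.042, 0], "delta_rot": [0, 0, 0]}, {"jaw": 1, "slide": [0.4, 0.042, 0], "delta_rot": [0, 0, 0]}, {"jaw": 1, "slide": [0.4, 0.042, 0], "delta_rot": [0, 0, 0]}, {"jaw": 1, "slide": [0.4, 0.042, 0], "delta_rot": [0, 0, 0]}, {"jaw": 1, "slide": [0.4, 0.042, 0], "delta_rot": [0, 0, 0]}, {"jaw": 1, "slide": [0.4, 0.042, 0], "delta_rot": [0, 0, 0]}, {"jaw": 1, "slide": [0.4, 0.042, 0], "delta_rot": [0, 0, 0]}, {"jaw": 1, "slide": [0.4, 0.042, 0], "delta_rot": [0, 0, 0]}]}}

```text
t: 24.28
position: [572.8, 18.9, 33.6]
orientation: [0.999, 0.051, -0.006, -0.003]
force: [-0.3, -0.0, 0.6]
gripper_width: -0.1
grip_force: 0.0
```

```bash
python3 cabpos.py
```

```text
cab -95.4 45.2 z 33.6 yaw 5.8 [-0.3 -0.   0.6] w -0.1
```

```bash
python3 - <<'E'
from meas import *
a=snap('top');b=snap('side')
print(manip.get_obs()['qpos'].round(2))
print(bars(a,28,'blue',(220,150,330,265)))
f=lambda s,x0,y0,x1,y1:cv2.resize(cv2.cvtColor(s['img'],cv2.COLOR_RGB2BGR)[y0:y1,x0:x1],(400,400),interpolation=2)
cv2.imwrite('pics/c8.png',np.hstack([f(a,220,95,360,235),f(b,200,100,340,240)]))
E
```

```text
[-0.2   0.82  0.19  1.87 -0.3   0.49 -1.27]
[]
```

View pics/c8.png

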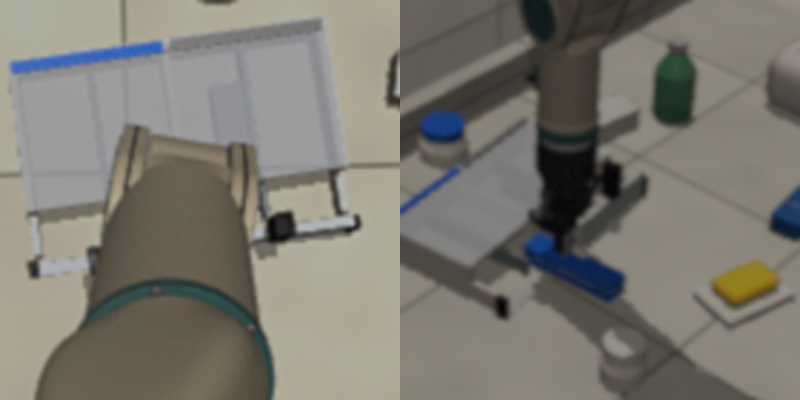

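The fingers passed above the brush case, because the descent was cut short close to the base. The case is unmoved at side-crop (575,265). I'll go back and descend more slowly.

Call:
{"op": "apply_moves", "data": {"commands": [{"jaw": 1, "slide": [0, 0, 0.8], "delta_rot": [0, 0, 0]}, {"jaw": 1, "slide": [-0.8, -0.09, 0], "delta_rot": [0, 0, 0]}, {"jaw": 1, "slide": [-0.8, -0.09, 0], "delta_rot": [0, 0, 0]}, {"jaw": 1, "slide": [-0.8, -0.09, 0], "delta_rot": [0, 0, 0]}, {"jaw": 1, "slide": [-0.8, -0.09, 0], "delta_rot": [0, 0, 0]}, {"jaw": 1, "slide": [-0.35, -0.04, 0], "delta_rot": [0, 0, 0]}, {"jaw": 1, "slide": [0, 0, -0.3], "delta_rot": [0, 0, 0]}, {"jaw": 1, "slide": [0, 0, -0.3], "delta_rot": [0, 0, 0]}, {"jaw": 1, "slide": [0, 0, -0.3], "delta_rot": [0, 0, 0]}, {"jaw": 1, "slide": [0, 0, -0.3], "delta_rot": [0, 0, 0]}, {"jaw": 1, "slide": [0, 0, -0.3], "delta_rot": [0, 0, 0]}, {"jaw": 1, "slide": [0, 0, 0], "delta_rot": [0, 0, 0]}]}}

```text
t: 25.38
position: [463.5, 6.8, 10.2]
orientation: [0.999, 0.051, -0.008, -0.003]
force: [0.2, -0.5, 0.5]
gripper_width: -0.2
grip_force: 0.0
```

```bash
python3 cabpos.py;python3 - <<'E'
from h import *
o=manip.get_obs();print(o['qpos'].round(2),o['orientation'].round(3))
E
```

```text
cab -205.3 44.6 z 10.2 yaw 5.8 [ 0.2 -0.5  0.5] w -0.2
[-0.15  0.78  0.12  2.16 -0.42  0.23 -1.12] [ 0.999  0.051 -0.008 -0.003]
```

Call:
{"op": "apply_moves", "data": {"commands": [{"jaw": 1, "slide": [0.4, 0.04, 0], "delta_rot": [0, 0, 0]}, {"jaw": 1, "slide": [0.4, 0.04, 0], "delta_rot": [0, 0, 0]}, {"jaw": 1, "slide": [0.4, 0.04, 0], "delta_rot": [0, 0, 0]}, {"jaw": 1, "slide": [0.4, 0.04, 0], "delta_rot": [0, 0, 0]}, {"jaw": 1, "slide": [0.4, 0.04, 0], "delta_rot": [0, 0, 0]}, {"jaw": 1, "slide": [0.4, 0.04, 0], "delta_rot": [0, 0, 0]}, {"jaw": 1, "slide": [0.4, 0.04, 0], "delta_rot": [0, 0, 0]}, {"jaw": 1, "slide": [0.4, 0.04, 0], "delta_rot": [0, 0, 0]}, {"jaw": 1, "slide": [0.4, 0.04, 0], "delta_rot": [0, 0, 0]}, {"jaw": 1, "slide": [0.4, 0.04, 0], "delta_rot": [0, 0, 0]}, {"jaw": 1, "slide": [0.3, 0.03, 0], "delta_rot": [0, 0, 0]}, {"jaw": 1, "slide": [0, 0, 0], "delta_rot": [0, 0, 0]}]}}

```text
t: 26.38
position: [596.0, 19.7, 12.2]
orientation: [0.999, 0.051, -0.005, -0.003]
force: [0.5, 0.3, -0.4]
gripper_width: -0.2
grip_force: 0.0
```

```bash
python3 cabpos.py
```

```text
cab -72.3 43.5 z 12.2 yaw 5.8 [ 0.5  0.3 -0.4] w -0.2
```

Call:
{"op": "apply_moves", "data": {"commands": [{"jaw": 1, "slide": [-0.9, -0.09, 0], "delta_rot": [0, 0, 0]}, {"jaw": 1, "slide": [-0.9, -0.09, 0], "delta_rot": [0, 0, 0]}, {"jaw": 1, "slide": [-0.5, -0.05, 0.7], "delta_rot": [0, 0, 0]}, {"jaw": 1, "slide": [0, 0, 1], "delta_rot": [0, 0, 0]}, {"jaw": 1, "slide": [0, 0, 1], "delta_rot": [0, 0, 0]}, {"jaw": 1, "slide": [0, 0, 1], "delta_rot": [0, 0, 0]}, {"jaw": 0, "slide": [0, 0, 1], "delta_rot": [0, 0, 1]}, {"jaw": -1, "slide": [0, -0.9, 0], "delta_rot": [0, 0, 1]}, {"jaw": -1, "slide": [0, -0.9, 0], "delta_rot": [0, 0, 1]}, {"jaw": -1, "slide": [0, -0.9, 0], "delta_rot": [0, 0, 1]}, {"jaw": -1, "slide": [0, -0.9, 0], "delta_rot": [0, 0, 1]}, {"jaw": -1, "slide": [0, -0.9, 0], "delta_rot": [0, 0, 1]}]}}

```text
t: 27.38
position: [523.8, -123.7, 153.4]
orientation: [0.933, 0.359, -0.007, -0.001]
force: [0.2, 0.1, -0.1]
gripper_width: 72.0
grip_force: 0.0
```

Call:
{"op": "apply_moves", "data": {"commands": [{"jaw": -1, "slide": [0, 0, 0], "delta_rot": [0, 0, 1]}, {"jaw": -1, "slide": [0, 0, 0], "delta_rot": [0, 0, 1]}, {"jaw": -1, "slide": [0, 0, 0], "delta_rot": [0, 0, 1]}, {"jaw": -1, "slide": [0, 0, 0], "delta_rot": [0, 0, 1]}, {"jaw": -1, "slide": [0, 0, 0], "delta_rot": [0, 0, 1]}, {"jaw": -1, "slide": [0, 0, 0], "delta_rot": [0, 0, 1]}, {"jaw": -1, "slide": [0, 0, 0], "delta_rot": [0, 0, 1]}, {"jaw": -1, "slide": [0, 0, 0], "delta_rot": [0, 0, 1]}, {"jaw": -1, "slide": [0, 0, 0], "delta_rot": [0, 0, 0.9]}, {"jaw": -1, "slide": [0, 0, 0], "delta_rot": [0, 0, 0]}]}}

```text
t: 28.22
position: [523.8, -122.5, 153.2]
orientation: [0.673, 0.739, -0.007, 0.002]
force: [-0.2, -0.3, -0.0]
gripper_width: 85.7
grip_force: 0.0
```

```bash
python3 look.py blue,30,340,160,440,265; python3 - <<'E'
from meas import *
a=np.load('s0.npz')['si'];s=snap('side')
for im in(a,s['img']): print(bars({**s,'img':im},28,'blue',(290,130,365,190)))
a=snap('top')
print(manip.get_obs()['orientation'].round(3))
f=lambda s,x0,y0,x1,y1:cv2.resize(cv2.cvtColor(s['img'],cv2.COLOR_RGB2BGR)[y0:y1,x0:x1],(400,400),interpolation=2)
cv2.imwrite('pics/c9.png',np.hstack([f(a,220,95,360,235),f(s,200,100,340,240)]))
E
```

```text
[ 523.8 -122.5  153.2] yaw 95.3 q [ 0.25  0.58 -0.12  1.9   0.13  0.67  0.14] [-0.2 -0.3 -0. ]
[([341.0, 170.0], 408.8, -291.8, 150.4, 46.6, -85.0), ([316.0, 157.0], 538.8, -299.2, 154.9, 46.3, 86.1)]
[([342.0, 171.0], 408.3, -291.9, 150.4, 45.6, -85.0)]
[ 0.675  0.738 -0.007  0.002]
```

View pics/c9.png

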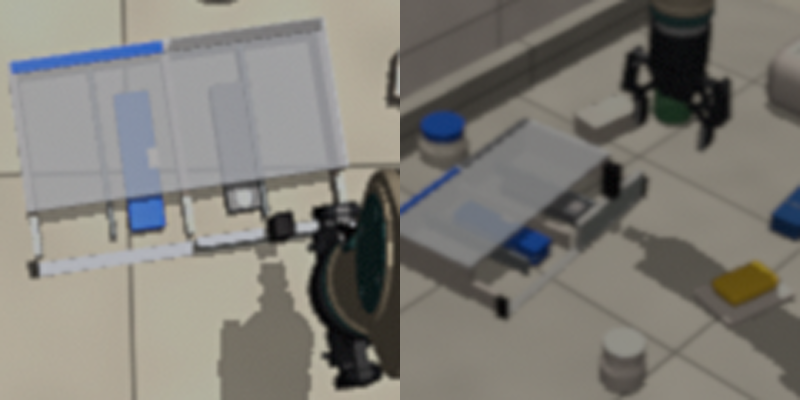

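The brush case is inside at top-crop (140,160), behind the rail. The razor case is unmoved, so I'll grasp it next.

Call:
{"op": "apply_moves", "data": {"commands": [{"jaw": -1, "slide": [-0.51, -0.87, 0], "delta_rot": [0, 0, 0]}, {"jaw": -1, "slide": [-0.51, -0.87, 0], "delta_rot": [0, 0, 0]}, {"jaw": -1, "slide": [-0.51, -0.87, 0], "delta_rot": [0, 0, 0]}, {"jaw": -1, "slide": [-0.51, -0.87, 0], "delta_rot": [0, 0, 0]}, {"jaw": -1, "slide": [-0.51, -0.87, 0], "delta_rot": [0, 0, 0]}, {"jaw": -1, "slide": [-0.51, -0.87, 0], "delta_rot": [0, 0, 0]}, {"jaw": -1, "slide": [-0.48, -0.85, 0], "delta_rot": [0, 0, 0]}, {"jaw": -1, "slide": [0, 0, -0.8], "delta_rot": [0, 0, 0]}, {"jaw": -1, "slide": [0, 0, -0.8], "delta_rot": [0, 0, 0]}, {"jaw": -1, "slide": [0, 0, -0.8], "delta_rot": [0, 0, 0]}, {"jaw": -1, "slide": [0, 0, -0.8], "delta_rot": [0, 0, 0]}]}}

```text
t: 29.28
position: [418.0, -305.0, 56.7]
orientation: [0.675, 0.738, -0.007, 0.003]
force: [-0.4, 0.1, 0.2]
gripper_width: 85.6
grip_force: 0.0
```

```bash
python3 look.py; python3 -c "
from h import *
print(manip.get_obs()['orientation'].round(3))"
```

```text
[ 418.  -305.    56.7] yaw 95.0 q [ 0.63  0.72 -0.1   2.02  0.2   0.41  0.47] [-0.4  0.1  0.2]
[ 0.675  0.738 -0.008 -0.001]
```

Call:
{"op": "apply_moves", "data": {"commands": [{"jaw": -1, "slide": [0, 0, -0.8], "delta_rot": [0, 0, 0]}, {"jaw": -1, "slide": [0, 0, -0.75], "delta_rot": [0, 0, 0]}, {"jaw": 1, "slide": [0, 0, 0], "delta_rot": [0, 0, 0]}, {"jaw": 1, "slide": [0, 0, 0], "delta_rot": [0, 0, 0]}, {"jaw": 1, "slide": [0, 0, 0], "delta_rot": [0, 0, 0]}, {"jaw": 1, "slide": [0, 0, 0], "delta_rot": [0, 0, 0]}, {"jaw": 1, "slide": [0, 0, 0], "delta_rot": [0, 0, 0]}, {"jaw": 1, "slide": [0, 0, 0], "delta_rot": [0, 0, 0]}], "squeeze": 60}}

```text
t: 30.0
position: [419.0, -305.2, 12.7]
orientation: [0.674, 0.738, -0.007, 0.004]
force: [0.0, 0.6, 8.0]
gripper_width: 44.8
grip_force: 62.9
```

Call:
{"op": "apply_moves", "data": {"commands": [{"jaw": 1, "slide": [0, 0, 0.8], "delta_rot": [0, 0, 0]}, {"jaw": 1, "slide": [0, 0, 1], "delta_rot": [0, 0, 0]}, {"jaw": 1, "slide": [0, 0, 1], "delta_rot": [0, 0, 0]}, {"jaw": 1, "slide": [0, 0, 1], "delta_rot": [0, 0, 0]}, {"jaw": 1, "slide": [0.3, 0.9, 0], "delta_rot": [0, 0, -1]}, {"jaw": 1, "slide": [0.3, 0.9, 0], "delta_rot": [0, 0, -1]}, {"jaw": 1, "slide": [0.3, 0.9, 0], "delta_rot": [0, 0, -1]}, {"jaw": 1, "slide": [0.3, 0.9, 0], "delta_rot": [0, 0, -1]}, {"jaw": 1, "slide": [0.3, 0.9, 0], "delta_rot": [0, 0, -1]}, {"jaw": 1, "slide": [0.3, 0.9, 0], "delta_rot": [0, 0, -1]}, {"jaw": 1, "slide": [0.3, 0.9, 0], "delta_rot": [0, 0, -1]}, {"jaw": 1, "slide": [0.3, 0.9, 0], "delta_rot": [0, 0, -1]}]}}

```text
t: 31.0
position: [490.5, -87.1, 125.8]
orientation: [0.917, 0.398, -0.007, -0.001]
force: [-0.1, 0.3, -1.3]
gripper_width: 44.8
grip_force: 62.0
```

Call:
{"op": "apply_moves", "data": {"commands": [{"jaw": 1, "slide": [0.1, 0.9, 0], "delta_rot": [0, 0, -1]}, {"jaw": 1, "slide": [0.1, 0.9, 0], "delta_rot": [0, 0, -1]}, {"jaw": 1, "slide": [0.1, 0.9, 0], "delta_rot": [0, 0, -1]}, {"jaw": 1, "slide": [0.1, 0.9, 0], "delta_rot": [0, 0, -1]}, {"jaw": 1, "slide": [0.1, 0.9, 0], "delta_rot": [0, 0, -1]}, {"jaw": 1, "slide": [0, 0.9, 0], "delta_rot": [0, 0, -1]}, {"jaw": 1, "slide": [0, 0, 0], "delta_rot": [0, 0, -0.9]}, {"jaw": 1, "slide": [0, 0, 0], "delta_rot": [0, 0, 0]}]}}

```text
t: 31.67
position: [504.9, 75.9, 125.4]
orientation: [0.999, 0.052, -0.006, -0.004]
force: [-0.8, -0.3, -0.9]
gripper_width: 44.6
grip_force: 62.0
```

```bash
python3 cabpos.py; python3 - <<'E'
from h import *
print(manip.get_obs()['orientation'].round(3))
import numpy as np
d=np.load('s0.npz');s=snap('top')
print('jar',ray(s,239,252,58).round(0))
b=snap('side');m=cv2.inRange(cv2.cvtColor(b['img'],cv2.COLOR_RGB2HSV),(105,130,40),(125,255,255));n,l,st,c=cv2.connectedComponentsWithStats(m)
print([(st[i].tolist(),c[i].round().tolist()) for i in range(1,n) if st[i,4]>30])
E
```

```text
cab -156.9 109.0 z 125.4 yaw 5.9 [-0.8 -0.3 -0.9] w 44.6
[ 0.999  0.052 -0.006 -0.004]
jar [396. 113.  58.]
[([381, 0, 77, 62, 3587], [417.0, 28.0]), ([493, 128, 19, 42, 481], [505.0, 152.0]), ([207, 139, 15, 10, 125], [214.0, 144.0]), ([196, 159, 24, 18, 35], [207.0, 168.0]), ([237, 173, 18, 19, 168], [247.0, 183.0]), ([261, 175, 21, 20, 217], [271.0, 186.0]), ([53, 250, 13, 13, 57], [58.0, 256.0])]
```

Call:
{"op": "apply_moves", "data": {"commands": [{"jaw": 1, "slide": [0.4, 0.1, -0.5], "delta_rot": [0, 0, 0]}, {"jaw": 1, "slide": [0, 0, -0.8], "delta_rot": [0, 0, 0]}, {"jaw": 1, "slide": [0, 0, -0.8], "delta_rot": [0, 0, 0]}, {"jaw": 1, "slide": [0, 0, -0.8], "delta_rot": [0, 0, 0]}, {"jaw": 1, "slide": [0, 0, -0.75], "delta_rot": [0, 0, 0]}, {"jaw": 1, "slide": [0, 0, 0], "delta_rot": [0, 0, 0]}]}}

```text
t: 32.27
position: [516.0, 75.0, 13.3]
orientation: [0.999, 0.05, -0.008, -0.003]
force: [-0.9, 0.9, -1.0]
gripper_width: 44.5
grip_force: 64.4
```

```bash
python3 cabpos.py
```

```text
cab -146.0 106.9 z 13.3 yaw 5.8 [-0.9  0.9 -1. ] w 44.5
```

Call:
{"op": "apply_moves", "data": {"commands": [{"jaw": 1, "slide": [0.0, 0.23, 0.05], "delta_rot": [0, 0, 0.03]}, {"jaw": 1, "slide": [0.35, 0.037, 0], "delta_rot": [0, 0, 0]}, {"jaw": 1, "slide": [0.35, 0.037, 0], "delta_rot": [0, 0, 0]}, {"jaw": 1, "slide": [0.35, 0.037, 0], "delta_rot": [0, 0, 0]}, {"jaw": 1, "slide": [0.2, 0.02, -0.08], "delta_rot": [0, 0, 0]}, {"jaw": 1, "slide": [0, 0, 0], "delta_rot": [0, 0, 0]}]}}

```text
t: 32.77
position: [556.6, 87.5, 15.9]
orientation: [0.999, 0.053, -0.005, -0.003]
force: [0.2, -0.3, -0.9]
gripper_width: 44.8
grip_force: 64.4
```

```bash
python3 cabpos.py
```

```text
cab -104.3 115.0 z 15.9 yaw 6.0 [ 0.2 -0.3 -0.9] w 44.8
```

Call:
{"op": "apply_moves", "data": {"commands": [{"jaw": 1, "slide": [-0.1, -0.1, -0.1], "delta_rot": [0, 0, 0]}, {"jaw": -0.2, "slide": [0, 0, 0], "delta_rot": [0, 0, 0]}, {"jaw": -0.2, "slide": [0, 0, 0], "delta_rot": [0, 0, 0]}, {"jaw": -0.2, "slide": [0, 0, 0], "delta_rot": [0, 0, 0]}, {"jaw": -0.2, "slide": [0, 0, 0.6], "delta_rot": [0, 0, 0]}, {"jaw": -0.2, "slide": [0, 0, 0.7], "delta_rot": [0, 0, 0]}, {"jaw": -0.2, "slide": [0, 0, 0.6], "delta_rot": [0, 0, 0]}, {"jaw": 0, "slide": [-0.7, -0.074, 0], "delta_rot": [0, 0, 0]}, {"jaw": 1, "slide": [-0.8, -0.084, 0], "delta_rot": [0, 0, 0]}, {"jaw": 1, "slide": [-0.8, -0.084, 0], "delta_rot": [0, 0, 0]}, {"jaw": 1, "slide": [-0.6, -0.063, 0], "delta_rot": [0, 0, 0]}, {"jaw": 1, "slide": [0, 0, 0], "delta_rot": [0, 0, 0]}]}}

```text
t: 33.77
position: [459.1, 74.7, 68.7]
orientation: [0.999, 0.052, -0.01, -0.004]
force: [-0.9, -0.2, 0.9]
gripper_width: 0.2
grip_force: 0.0
```

```bash
python3 cabpos.py; python3 - <<'E'
from meas import *
a=snap('top');b=snap('side')
print(bars(a,30,'blue',(200,150,330,265)))
f=lambda s,x0,y0,x1,y1:cv2.resize(cv2.cvtColor(s['img'],cv2.COLOR_RGB2BGR)[y0:y1,x0:x1],(400,400),interpolation=2)
cv2.imwrite('pics/c10.png',np.hstack([f(a,220,95,360,235),f(b,200,100,340,240)]))
E
```

```text
cab -202.6 112.6 z 68.7 yaw 6.0 [-0.9 -0.2  0.9] w 0.2
[([249.0, 189.0], 569.0, 83.6, 85.6, 40.8, 5.8), ([269.0, 170.0], 622.0, 20.9, 31.4, 31.1, -1.5)]
```

View pics/c10.png

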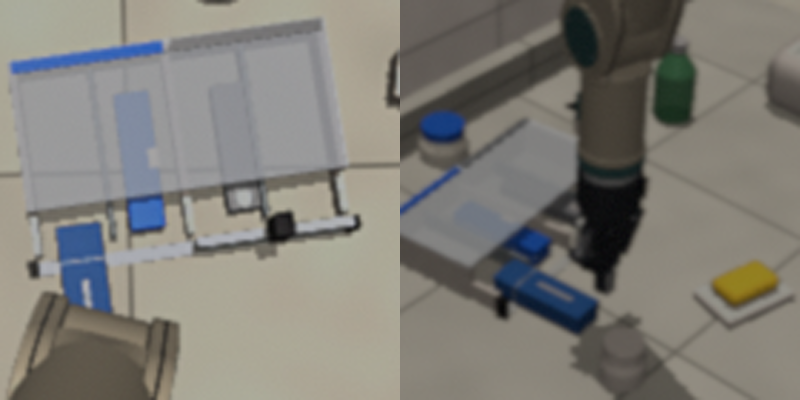

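The razor case is aligned in its lane at top-crop (85,265), with the fingers just behind it. I'll lower slowly and check before pushing.

Call:
{"op": "apply_moves", "data": {"commands": [{"jaw": 1, "slide": [-0.04, 0, -0.3], "delta_rot": [0, 0, 0]}, {"jaw": 1, "slide": [0, 0, -0.3], "delta_rot": [0, 0, 0]}, {"jaw": 1, "slide": [0, 0, -0.3], "delta_rot": [0, 0, 0]}, {"jaw": 1, "slide": [0, 0, -0.3], "delta_rot": [0, 0, 0]}, {"jaw": 1, "slide": [0, 0, -0.3], "delta_rot": [0, 0, 0]}, {"jaw": 1, "slide": [0, 0, -0.4], "delta_rot": [0, 0, 0]}, {"jaw": 1, "slide": [0, 0, 0], "delta_rot": [0, 0, 0]}]}}

```text
t: 34.45
position: [462.2, 74.9, 9.3]
orientation: [0.999, 0.052, -0.008, -0.003]
force: [0.0, 0.3, -0.7]
gripper_width: 0.1
grip_force: 0.0
```

```bash
python3 cabpos.py
```

```text
cab -199.5 112.4 z 9.3 yaw 6.0 [ 0.   0.3 -0.7] w 0.1
```

Call:
{"op": "apply_moves", "data": {"commands": [{"jaw": 1, "slide": [0.4, 0.042, 0], "delta_rot": [0, 0, 0]}, {"jaw": 1, "slide": [0.4, 0.042, 0], "delta_rot": [0, 0, 0]}, {"jaw": 1, "slide": [0.4, 0.042, 0], "delta_rot": [0, 0, 0]}, {"jaw": 1, "slide": [0.4, 0.042, 0], "delta_rot": [0, 0, 0]}, {"jaw": 1, "slide": [0.4, 0.042, 0], "delta_rot": [0, 0, 0]}, {"jaw": 1, "slide": [0.4, 0.042, 0], "delta_rot": [0, 0, 0]}, {"jaw": 1, "slide": [0.4, 0.042, 0], "delta_rot": [0, 0, 0]}, {"jaw": 1, "slide": [0.4, 0.042, 0], "delta_rot": [0, 0, 0]}, {"jaw": 1, "slide": [0.4, 0.042, 0], "delta_rot": [0, 0, 0]}, {"jaw": 1, "slide": [0.4, 0.042, 0], "delta_rot": [0, 0, 0]}, {"jaw": 1, "slide": [0.25, 0.026, 0], "delta_rot": [0, 0, 0]}, {"jaw": 1, "slide": [0, 0, 0], "delta_rot": [0, 0, 0]}]}}

```text
t: 35.45
position: [592.6, 88.6, 11.5]
orientation: [0.999, 0.052, -0.006, -0.003]
force: [0.2, -0.2, 0.0]
gripper_width: 0.2
grip_force: 0.0
```

```bash
python3 cabpos.py
```

```text
cab -68.4 112.4 z 11.5 yaw 6.0 [ 0.2 -0.2  0. ] w 0.2
```

Call:
{"op": "apply_moves", "data": {"commands": [{"jaw": 1, "slide": [-0.9, -0.09, 0], "delta_rot": [0, 0, 0]}, {"jaw": 1, "slide": [-0.9, -0.09, 0], "delta_rot": [0, 0, 0]}, {"jaw": 1, "slide": [-0.6, -0.06, 0.7], "delta_rot": [0, 0, 0]}, {"jaw": 1, "slide": [0, 0, 1], "delta_rot": [0, 0, 0]}, {"jaw": 1, "slide": [0, 0, 1], "delta_rot": [0, 0, 0]}, {"jaw": 1, "slide": [0, 0, 1], "delta_rot": [0, 0, 0]}, {"jaw": 1, "slide": [0, 0, 0.6], "delta_rot": [0, 0, 0]}, {"jaw": 1, "slide": [0.2, -0.9, 0], "delta_rot": [0, 0, 0]}, {"jaw": 1, "slide": [0.2, -0.9, 0], "delta_rot": [0, 0, 0]}, {"jaw": 1, "slide": [0.2, -0.9, 0], "delta_rot": [0, 0, 0]}, {"jaw": 1, "slide": [0.4, -0.9, 0], "delta_rot": [0, 0, 0]}, {"jaw": 1, "slide": [0.4, -0.9, 0], "delta_rot": [0, 0, 0]}]}}

```text
t: 36.45
position: [560.0, -54.7, 140.6]
orientation: [0.999, 0.052, -0.007, -0.004]
force: [1.4, 0.3, 0.1]
gripper_width: 0.2
grip_force: 0.0
```

Call:
{"op": "apply_moves", "data": {"commands": [{"jaw": 1, "slide": [0.5, -0.9, 0], "delta_rot": [0, 0, 0]}, {"jaw": 1, "slide": [0.5, -0.9, 0], "delta_rot": [0, 0, 0]}, {"jaw": 1, "slide": [0.2, -0.9, 0], "delta_rot": [0, 0, 0]}, {"jaw": 1, "slide": [0, 0, 0], "delta_rot": [0, 0, 0]}]}}

```text
t: 36.78
position: [596.8, -142.8, 140.9]
orientation: [0.999, 0.048, -0.006, -0.0]
force: [-0.4, -0.2, -0.7]
gripper_width: -0.2
grip_force: 0.0
```

```bash
python3 cabpos.py; python3 - <<'E'
from meas import *
a=snap('top');b=snap('side')
print(bars(a,30,'blue',(200,150,330,265)))
f=lambda s,x0,y0,x1,y1:cv2.resize(cv2.cvtColor(s['img'],cv2.COLOR_RGB2BGR)[y0:y1,x0:x1],(400,400),interpolation=2)
cv2.imwrite('pics/c11.png',np.hstack([f(a,220,95,360,235),f(b,200,100,340,240)]))
E
```

```text
cab -88.4 -118.2 z 140.9 yaw 5.5 [-0.4 -0.2 -0.7] w -0.2
[([249.0, 171.0], 616.6, 88.5, 39.9, 23.7, -81.1), ([270.0, 170.0], 622.0, 20.9, 31.4, 31.1, -1.5)]
```

View pics/c11.png

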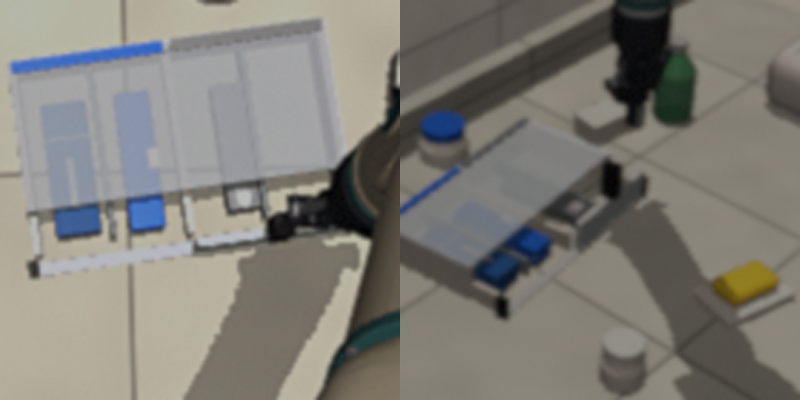

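All three are in their bays behind the rail: razor at (70,165), brush at (140,160), comb at (230,140). Now I'll push the door back to the left stop.

Call:
{"op": "apply_moves", "data": {"commands": [{"jaw": 1, "slide": [0, 0, -0.9], "delta_rot": [0, 0, 0]}, {"jaw": 1, "slide": [0, 0, -0.9], "delta_rot": [0, 0, 0]}, {"jaw": 1, "slide": [0, 0, -0.8], "delta_rot": [0, 0, 0]}, {"jaw": 1, "slide": [-0.03, 0.25, 0], "delta_rot": [0, 0, 0]}, {"jaw": 1, "slide": [-0.05, 0.4, 0], "delta_rot": [0, 0, 0]}, {"jaw": 1, "slide": [-0.05, 0.5, 0], "delta_rot": [0, 0, 0]}, {"jaw": 1, "slide": [-0.05, 0.5, 0], "delta_rot": [0, 0, 0]}, {"jaw": 1, "slide": [-0.05, 0.5, 0], "delta_rot": [0, 0, 0]}, {"jaw": 1, "slide": [-0.05, 0.5, 0], "delta_rot": [0, 0, 0]}, {"jaw": 1, "slide": [-0.05, 0.5, 0], "delta_rot": [0, 0, 0]}, {"jaw": 1, "slide": [-0.05, 0.5, 0], "delta_rot": [0, 0, 0]}, {"jaw": 1, "slide": [-0.05, 0.5, 0], "delta_rot": [0, 0, 0]}]}}

```text
t: 37.88
position: [583.2, -8.6, 64.5]
orientation: [0.999, 0.053, -0.006, -0.003]
force: [-2.1, -3.5, -0.2]
gripper_width: 0.2
grip_force: 1.6
```

Call:
{"op": "apply_moves", "data": {"commands": [{"jaw": 1, "slide": [-0.05, 0.5, 0], "delta_rot": [0, 0, 0]}, {"jaw": 1, "slide": [-0.04, 0.4, 0], "delta_rot": [0, 0, 0]}, {"jaw": 1, "slide": [-0.03, 0.3, 0], "delta_rot": [0, 0, 0]}, {"jaw": 1, "slide": [0, 0, 0], "delta_rot": [0, 0, 0]}]}}

```text
t: 38.22
position: [580.6, 29.5, 63.7]
orientation: [0.999, 0.054, -0.006, -0.004]
force: [-0.2, -0.1, -0.7]
gripper_width: 0.0
grip_force: 0.0
```

```bash
python3 cabpos.py
```

```text
cab -86.6 54.8 z 63.7 yaw 6.2 [-0.2 -0.1 -0.7] w 0.0
```

Now I'll press gently to confirm the stop.

Call:
{"op": "apply_moves", "data": {"commands": [{"jaw": 1, "slide": [-0.01, 0.1, 0], "delta_rot": [0, 0, 0]}, {"jaw": 1, "slide": [-0.01, 0.06, 0], "delta_rot": [0, 0, 0]}, {"jaw": 1, "slide": [0, 0, 0], "delta_rot": [0, 0, 0]}]}}

```text
t: 38.47
position: [580.5, 30.2, 63.0]
orientation: [0.999, 0.052, -0.006, -0.003]
force: [0.6, -0.5, -0.4]
gripper_width: -0.2
grip_force: 0.4
```

Call:
{"op": "apply_moves", "data": {"commands": [{"jaw": 1, "slide": [-0.01, 0.1, 0], "delta_rot": [0, 0, 0]}, {"jaw": 1, "slide": [0, 0, 0], "delta_rot": [0, 0, 0]}]}}

```text
t: 38.63
position: [580.4, 30.3, 63.0]
orientation: [0.999, 0.051, -0.006, -0.001]
force: [1.1, -6.2, 2.1]
gripper_width: -0.0
grip_force: 3.1
```

Call:
{"op": "apply_moves", "data": {"commands": [{"jaw": 1, "slide": [0.04, -0.4, 0], "delta_rot": [0, 0, 0]}, {"jaw": 1, "slide": [0.04, -0.4, 0.5], "delta_rot": [0, 0, 0]}, {"jaw": 1, "slide": [0, 0, 1], "delta_rot": [0, 0, 0]}, {"jaw": 1, "slide": [0, 0, 1], "delta_rot": [0, 0, 0]}, {"jaw": 1, "slide": [-0.5, -0.9, 0.5], "delta_rot": [0, 0, 0]}, {"jaw": 1, "slide": [-0.5, -0.9, 0], "delta_rot": [0, 0, 0]}, {"jaw": 1, "slide": [-0.5, -0.9, 0], "delta_rot": [0, 0, 0]}, {"jaw": 1, "slide": [-0.5, -0.9, 0], "delta_rot": [0, 0, 0]}, {"jaw": 1, "slide": [0, -0.9, 0], "delta_rot": [0, 0, 0]}, {"jaw": 1, "slide": [0, -0.9, 0], "delta_rot": [0, 0, 0]}, {"jaw": 1, "slide": [0, 0, 0], "delta_rot": [0, 0, 0]}, {"jaw": 1, "slide": [0, 0, 0], "delta_rot": [0, 0, 0]}]}}

```text
t: 39.63
position: [521.3, -154.6, 152.6]
orientation: [0.999, 0.05, -0.007, -0.003]
force: [0.1, 0.3, -0.1]
gripper_width: 0.1
grip_force: 0.0
```

```bash
python3 tab.py; python3 - <<'E'
from h import *
a=snap('top');b=snap('side')
f=lambda s,x0,y0,x1,y1:cv2.resize(cv2.cvtColor(s['img'],cv2.COLOR_RGB2BGR)[y0:y1,x0:x1],(400,400),interpolation=2)
cv2.imwrite('pics/c12.png',np.hstack([f(a,220,95,360,235),f(b,200,100,340,240)]))
E
```

```text
[ 521.3 -154.6  152.6] [ 0.1  0.3 -0.1]
[292 125  18  21 182] [301.2 132.8]
[247 178   6  12  58] [249.2 183.4]
[234 205   4   5  15] [235.4 206.7]
-79 [274.9 157.5] [274.2 168.2]
79 [249.9 177.7] [249.6 188.8]
```

View pics/c12.png

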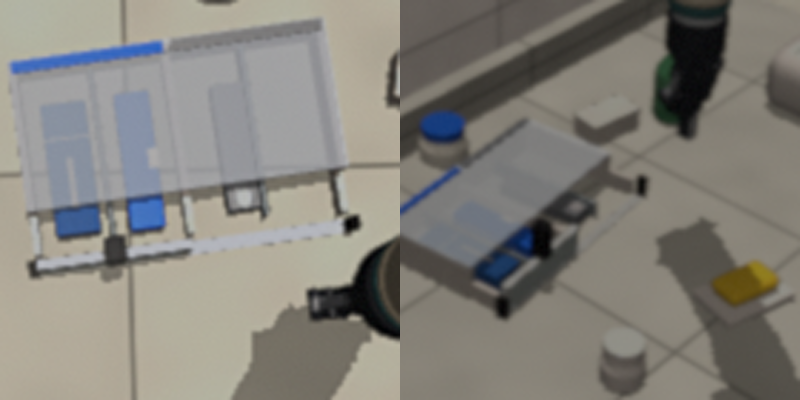

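The door is at the left stop with its tab at (115,250). The three things lie behind it and the robot is clear, so I'll hand the job in.

```bash
python3 -c "
from cell import manip
print(manip.close_job())"
```

```text
the job is handed in; nothing more can be done
None
```

I handed the job in: the comb is in the right bay, the brush and razor cases are in the left bay, and the door is back at its left stop; there was no file case on the ledge, and the hand-in returned no verdict.

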